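# Seat a sensor carrier under the retaining block of its inspection nest

## Robot

A 6-joint arm with a two-finger parallel gripper is mounted at the origin on a cart in front of the work surface, level with it; the furniture and walls round the work are solid. World frame = base frame: x ahead of the robot, y to its left, z up, the work surface at z = 0. Lengths are in m, angles in rad, forces in N, time in s.
With the tool pointing down it reaches from about 0.425 to 1.125 m from the base axis. Payload 14.9 kg.
Tool frame: the origin (TCP) lies at the very end of the fingers, on their centre line; the grasp point (between the pads) lies 19 mm behind it; x points along the fingers, z is the direction in which the jaws open and shut, and the axes are right-handed (so a half turn about x gives the same grasp; the last joint's range is limited). The gripper opens to 91 mm and grips with 3 to 60 N. Pads are 32 mm wide; open, the fingers measure 118 mm over their backs; the gripper's body (76 mm by 178 mm) begins 60 mm behind the grasp point.
Start: joints at [1.245, 0.379, 1.734, -0, 1.028, -0.033], TCP at [0.202, 0.67, 0.214] pointing down, gripper open.
Joint ranges: [-2.77, 2.77], [-0.74, 2.19], [0, 2.66], [-1.06, 4.2], [0.31, 2.87], [-3.08, 3.08]. Speed limits (rad/s): [1.89, 1.89, 2.39, 3.14, 3.14, 3.14].

## Interface

Orientations are given as a unit quaternion [x, y, z, w].
In Python, from rig import r gives the robot as it stands.
- The arm moves only by the tool servo_tool, never from a script. Its argument "increments" is a list of rows, each an object of numbers: "grip": the finger opening in mm, from 0 to 91.2; "tx", "ty", "tz": the shift along the tool's x, y, z in mm; "turn": the turn about the tool's x in degrees. In form: [{"grip": .., "tx": .., "ty": .., "tz": .., "turn": ..}, ...]. A call has 1 to 12 rows; each row is the pose to reach, as a shift and turn from the pose commanded when the call began, along the tool's axes at that moment; what a row does not reach only later rows make up. A row lasts 1/10 s, in which the tool goes at most 50 mm and 8.59 degrees, less where a joint would pass 70% of its speed; a pose out of reach is approached as far as the arm can. A call with a gripper value outside its range is refused whole. The fingers move at their own pace and stop on an object; "newtons" is the grip in N (left out, the last holds). Time passes only in rows, so rows that repeat a pose let the fingers close. It gives the time, the measured TCP pose, the force and the opening at its end, in the units of the state.
- r.read_state(): the state, without advancing time (a new reading comes with each control period).
- r.snapshot(name): name is "scene" or "top"; returns (picture, depth): 420x560x3 uint8, red, green, blue; 420x560 float32, m along the optical axis (not along the pixel's ray), 0 where there is no reading.
- r.camera_info(name): a dict with "camera_matrix" (3x3 intrinsics, pixels), "rvec" (rotation vector, rad) and "tvec" (3), from world to camera coordinates, as OpenCV has them. Camera axes: x right, y down, z forward; pixel columns grow to the right and rows downward; lengths in m; the calibration is good to about 2 mm. A picture is of the moment at which its call begins. camera_info takes no time and is no camera call.
- r.job_done(): hands the job in, once; it reports no verdict.
The state is a dict: "time_s": time; "q": joint angles; "qvel": joint speeds; "joint_efforts": joint torques, N m; "tcp_pos": TCP position; "tool_rot": TCP orientation; "force": force on the tool from outside, world axes, zero at the start; "moment": the same for the moment, N m; "width": finger opening in m.
Only numpy, scipy, OpenCV 4.12 (cv2) and the standard library are available. Lean on these libraries where they do the work, as an engineer would, in place of code of your own. Each camera call takes 0.05 s, during which the arm holds its last target.

## Task

Pick up the sensor carrier, set it down gently and flat on the deck of the inspection nest with its bare tongue towards the pocket, and slide the tongue under the blue overhang until it is fully home: the sprung plunger hidden in the pocket pressed right in against its solid stop. How deep the stop is set is different every time and cannot be seen, so find it by feel, and never press the carrier against the stop with more than 15 N, nor jam it in the nest. Leave it seated there, and do not push the jar, the bottle or the loupe away or over.

Things in the scene. Friction and masses are not known exactly. Their poses are not given: they have to be found in the camera images.
- carrier: Sensor carrier, loose, about 0.35 kg: steel plate 96 (x) x 56 (y) x 10 mm, grey sensor housing on its rear half. Origin: centre of its underside; z up, +x to the bare 48 mm tongue. Housing 44 (x) x 34 (y) mm, centre at x = -24 mm, 10 to 48 mm above the underside, black cap on top. Grip it across y, in the 26 mm wide recess between the ribs (5 mm proud) at its ends.
- carrier_nose (a point): Middle of the tongue's front edge on the carrier's underside (48 mm ahead of the carrier's origin); axes as the carrier's.
- nest: Inspection nest, fixed: aluminium plate, its top (the deck) 12 mm above the bench. Origin on the bench; +x is the way the carrier slides home. Deck from x = -110 to +94 mm, 116 mm wide. Dark guide rails, 10 mm high over the deck (flush with the carrier's plate), inner faces at y = +-30 mm from x = -25 mm to the back, flaring to about +-39 mm at x = -55 mm.
- pocket_mouth (a point): Point on the deck below the middle of the overhang's front edge (nest x = +10 mm); axes as the nest's, +x runs into the pocket. The blue overhang bridges the rails for 68 mm behind it: the pocket under it is 12 mm high, the overhang's top 22 mm (spring cap 30 mm) above the deck.
- roller (a point): Lowest point of a sprung roller in the pocket's roof (12 mm diameter, axis along y), 12 mm inside the mouth. It hangs 1 mm below the top of the carrier's plate: the nose meets it 8 to 9 mm inside the mouth and lifts it with up to about 10 N of push; from then on it presses the tongue down with about 5 N and the carrier slides with a few N of friction.
- stop_unit: Grey end-stop housing at the back of the nest, 76 mm behind the mouth (its origin), black adjuster knob. It carries the hidden stop: a brass plunger standing 5 mm out of a solid face that lies 21 to 43 mm inside the mouth (setting unknown, stays put). Plunger force 0.8 N at touch, 2 N fully in; then the solid face. Friction and the roller hold the released carrier there.
- nut_jar: White screw-lid jar, 44 mm across, 61 mm tall, loose; origin at the centre of its underside. Leave alone.
- threadlock_bottle: Small red bottle with a blue cap, 29 mm across, 96 mm tall, loose; origin at the centre of its underside. Leave alone.
- loupe: Black loupe, 37 mm across, 38 mm tall, loose; origin at the centre of its underside. Leave alone.

How it is judged:
On the way:
1. the carrier lies flat on the deck between the rails with its tongue entering under the overhang (angle between carrier's own z axis and vertical below 0.06 rad and z of carrier_nose in the frame of pocket_mouth between -0.003 and 0.003 m and y of carrier_nose in the frame of pocket_mouth between -0.005 and 0.005 m and x of carrier_nose in the frame of pocket_mouth above 0.001 m), for 0.1 s.
At the end, for the whole second after the job is handed in: Carrier at rest, flat on the deck (tilt < 0.06 rad, within 3 mm), nose within 5 mm of the pocket's middle line, in line within 0.08 rad, tongue 17 mm or more inside the pocket, and the hidden plunger pushing on it with over 1.5 N (some 3 of its 5 mm pressed in) (angle between carrier's own z axis and vertical below 0.06 rad and z of carrier_nose in the frame of pocket_mouth between -0.003 and 0.003 m and y of carrier_nose in the frame of pocket_mouth between -0.005 and 0.005 m and x of carrier_nose in the frame of pocket_mouth above 0.017 m and angle between the x axis of carrier and the x axis of nest, either way round below 0.08 rad and contact force between carrier and stop_unit above 1.5 N and linear speed of carrier below 0.01 m/s); the robot touches nothing.
It fails at once if the carrier is pressed against the hidden stop with more than 15 N (contact force between carrier and stop_unit above 15 N).
It fails at once if the carrier is slammed or jammed against the nest (more than 80 N) (contact force between carrier and nest above 80 N).
It fails at once if the white jar is pushed more than 30 mm or knocked over (distance of nut_jar from where it was at the start of the episode above 0.03 m or angle between nut_jar's own z axis and vertical above 0.6 rad).
It fails at once if the red bottle is pushed more than 30 mm or knocked over (distance of threadlock_bottle from where it was at the start of the episode above 0.03 m or angle between threadlock_bottle's own z axis and vertical above 0.6 rad).
It fails at once if the loupe is pushed more than 30 mm or knocked over (distance of loupe from where it was at the start of the episode above 0.03 m or angle between loupe's own z axis and vertical above 0.6 rad).
It also fails if it takes over 69 s, if anything falls off the work surface, if the arm or the gripper's body presses on something with over 40 N, if the wrist force passes 120 N, or if a joint passes its speed limit or range.

## Working session

There is one attempt and no reset: what is moved stays moved. The work goes in short steps, Python scripts to look and compute and a tool call to move; the robot and the scene stay as the last step left them, time stands still between calls to the robot, and variables do not carry over. Pictures are saved under pics/ and viewed, and the job is handed in when it is done.

Besides the shell and the picture viewer there is one more tool, called after "Emit:" as name(argument=value, ...) on one line, values as JSON. servo_tool: Moves the arm, as the interface text tells. Its arguments: {"type":"object","properties":{"increments":{"type":"array","items":{"type":"object","properties":{"grip":{"type":"number"},"tx":{"type":"number"},"ty":{"type":"number"},"tz":{"type":"number"},"turn":{"type":"number"}}}},"newtons":{"type":"number"}},"required":["increments"]}

```bash
mkdir -p pics; python3 - <<'E'
from rig import r
import cv2,numpy as np
for n in ("scene","top"):
    p,d=r.snapshot(n); cv2.imwrite(f"pics/{n}0.png",p[:,:,::-1]); np.savez(f"{n}0.npz",p=p,d=d)
    print(n,r.camera_info(n))
print(r.read_state())
E
```

```text
scene {'camera_matrix': array([[438.67611202,   0.        , 286.21294518],
       [  0.        , 438.67611202, 207.36197941],
       [  0.        ,   0.        ,   1.        ]]), 'rvec': array([ 2.07386077, -1.35579004,  0.50614024]), 'tvec': array([-0.18700547,  0.44333675,  0.52940065])}
top {'camera_matrix': array([[481.54312016,   0.        , 278.57087675],
       [  0.        , 481.54312016, 210.15019767],
       [  0.        ,   0.        ,   1.        ]]), 'rvec': array([ 2.19127167, -2.16336222,  0.1559996 ]), 'tvec': array([0.03408011, 0.55586039, 0.95228519])}
{'time_s': 0.1, 'q': array([ 1.24467195e+00,  3.79399078e-01,  1.73468554e+00,  2.20757386e-05,
        1.02850508e+00, -3.32623093e-02]), 'qvel': array([ 2.45005236e-04, -1.59707701e-03, -1.59767988e-03,  1.02949701e-03,
       -1.86362164e-03,  5.07440924e-05]), 'joint_efforts': array([ 3.92380505e-03, -7.65037894e+01, -4.35290515e+01,  6.53683813e-02,
        3.97659943e-02,  3.05312562e-05]), 'tcp_pos': array([0.20195202, 0.66988072, 0.21334206]), 'tool_rot': array([-0.42188683,  0.56789914,  0.42149642,  0.56731194]), 'force': array([0.46821462, 0.90822194, 0.00844185]), 'moment': array([ 0.00682713, -0.02458505, -0.02305509]), 'width': 0.09124977556543867}
```

View pics/scene0.png

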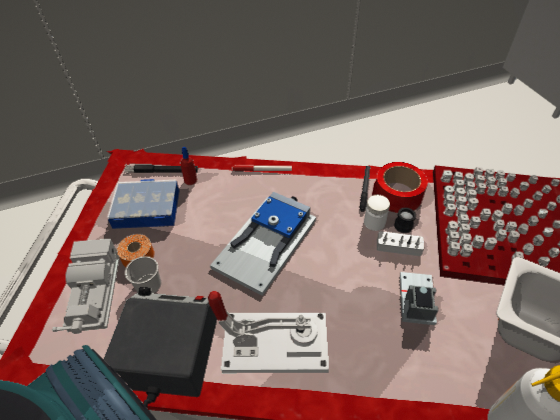

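View pics/top0.png

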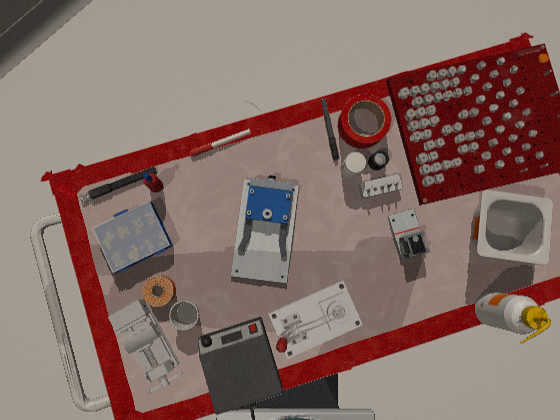

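The top view shows the carrier at about (407,237), with its tongue pointing up the image and its black cap at (411,246). The nest is at (265,232) with the blue overhang at (270,204). The jar (356,161), loupe (378,160) and bottle (153,183) are all clear of the path between them.

```bash
cat > h.py <<'E'
import cv2,numpy as np
from rig import r
def cam(n):
    c=r.camera_info(n); R=cv2.Rodrigues(c["rvec"])[0]; return c["camera_matrix"],R,np.array(c["tvec"])
def ray(n,uv,z):
    K,R,t=cam(n); uv=np.atleast_2d(uv).astype(float)
    d=(R.T@np.linalg.inv(K)@np.c_[uv,np.ones(len(uv))].T).T; o=-R.T@t
    return o+d*((z-o[2])/d[:,2])[:,None]
def cloud(n,d):
    K,R,t=cam(n); v,u=np.indices(d.shape)
    P=np.stack([(u-K[0,2])/K[0,0]*d,(v-K[1,2])/K[1,1]*d,d],-1)
    return (P-t)@R
def proj(n,P):
    K,R,t=cam(n); return cv2.projectPoints(np.atleast_2d(P).astype(float),R if 0 else cv2.Rodrigues(R)[0],t,K,None)[0][:,0]
E
python3 - <<'E'
from h import *
p=np.load("top0.npz");P=cloud("top",p["d"]);im=p["p"]
for uv in [(407,225),(405,215),(411,244),(250,260),(268,190),(355,161),(378,160),(153,183),(320,220)]:
    print(uv,P[uv[1],uv[0]].round(4))
a=cv2.resize(im[190:290,370:450],None,fx=6,fy=6,interpolation=cv2.INTER_CUBIC)
cv2.imwrite("pics/c1.png",a[:,:,::-1])
a=cv2.resize(im[165:295,215:320],None,fx=4.5,fy=4.5,interpolation=cv2.INTER_CUBIC)
cv2.imwrite("pics/n1.png",a[:,:,::-1])
s=np.load("scene0.npz")["p"]
a=cv2.resize(s[260:340,380:460],None,fx=6,fy=6,interpolation=cv2.INTER_CUBIC)
cv2.imwrite("pics/c2.png",a[:,:,::-1])
E
```

```text
(407, 225) [ 0.5303 -0.2288  0.0106]
(405, 215) [ 0.5515 -0.2255  0.0088]
(411, 244) [ 0.4888 -0.224   0.0509]
(250, 260) [0.4537 0.0983 0.0096]
(268, 190) [0.5961 0.0634 0.0339]
(355, 161) [ 0.6537 -0.1106  0.0608]
(378, 160) [ 0.6631 -0.1642  0.0318]
(153, 183) [0.6022 0.2906 0.0618]
(320, 220) [ 0.5394 -0.0474 -0.0014]
```

View pics/c1.png

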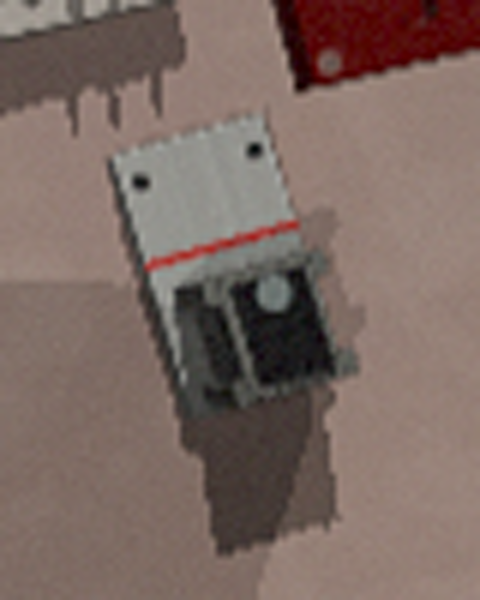

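View pics/n1.png

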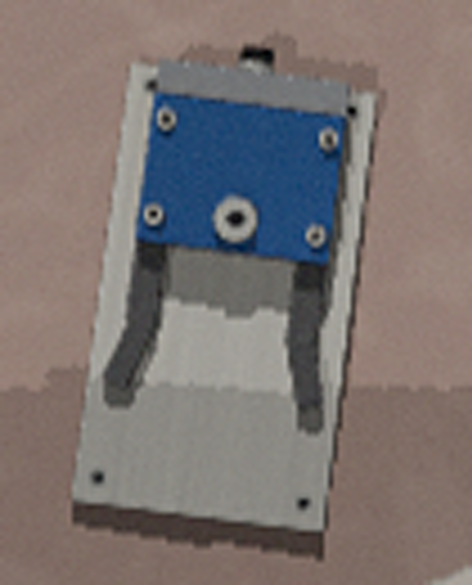

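View pics/c2.png

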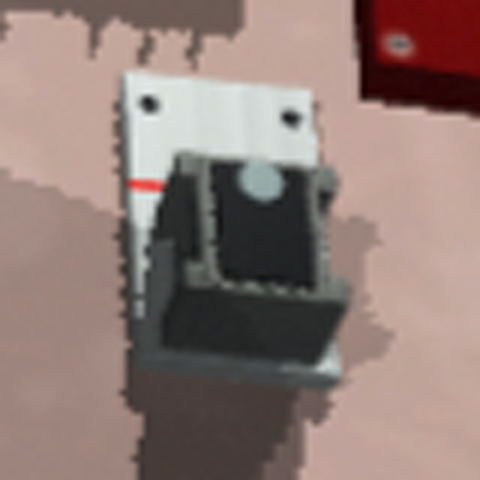

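```bash
python3 - <<'E'
from h import *
p=np.load("top0.npz");im=p["p"];hsv=cv2.cvtColor(im,cv2.COLOR_RGB2HSV)
for uv in [(407,220),(400,240),(320,220),(340,260),(250,260),(268,190),(240,275),(265,282),(225,250),(258,245),(407,265)]: print(uv,im[uv[1],uv[0]],hsv[uv[1],uv[0]])
P=cloud("top",p["d"])
b=P[235:270,215:230].reshape(-1,3); print("bench z",np.median(b[:,2]),b[:,2].std())
h=P[240:250,408:420].reshape(-1,3); print("cap z",np.median(h[:,2]),h[:,2].std())
# blue overhang
m=((hsv[...,0]>100)&(hsv[...,0]<125)&(hsv[...,1]>150)).astype(np.uint8)
m[:, :225]=0;m[:,320:]=0
cs=max(cv2.findContours(m,0,1)[0],key=cv2.contourArea);bx=cv2.boxPoints(cv2.minAreaRect(cs));print("blue",bx)
w=ray("top",bx,0.034);print(w.round(4),np.linalg.norm(np.diff(w,axis=0),axis=1))
red=((hsv[...,1]>120)&((hsv[...,0]<8)|(hsv[...,0]>172))).astype(np.uint8)
v,u=np.nonzero(red[215:245,385:425]);u+=385;v+=215;print(len(u))
w=ray("top",np.c_[u,v],0.010);print("red centre",w.mean(0),np.ptp(w,axis=0)); l=cv2.fitLine(w[:,:2].astype(np.float32),2,0,.001,.001).ravel();print(l,np.degrees(np.arctan2(l[1],l[0])))
E
```

```text
(407, 220) [145 145 139] [ 30  11 145]
(400, 240) [43 39 34] [17 53 43]
(320, 220) [149 130 119] [ 11  51 149]
(340, 260) [127 108 101] [  8  52 127]
(250, 260) [138 139 133] [ 35  11 139]
(268, 190) [ 31  71 114] [106 186 114]
(240, 275) [135 131 127] [ 15  15 135]
(265, 282) [67 56 51] [ 9 61 67]
(225, 250) [143 122 111] [ 10  57 143]
(258, 245) [162 161 153] [ 27  14 162]
(407, 265) [69 55 50] [ 8 70 69]
bench z 6.626792008598588e-05 0.07594077009259398
cap z 0.04695247728867272 0.08735325732317291
blue [[244.97398 217.86615]
 [249.21745 185.3327 ]
 [291.28436 190.8197 ]
 [287.0409  223.35315]]
[[0.5383 0.1092 0.034 ]
 [0.6052 0.1019 0.034 ]
 [0.5952 0.0157 0.034 ]
 [0.5283 0.0238 0.034 ]] [0.0672859  0.08671087 0.06738177]
33
red centre [ 0.51947838 -0.22849919  0.01      ] [1.53747064e-02 5.30448005e-02 2.22044605e-16]
[ 0.2778722  -0.960618    0.5194784  -0.22849919] -73.866745
```

```bash
python3 - <<'E'
from h import *
for n in ("top","scene"):
    p=np.load(n+"0.npz");im=p["p"];hsv=cv2.cvtColor(im,cv2.COLOR_RGB2HSV)
    lg=((hsv[...,1]<32)&(hsv[...,2]>105)).astype(np.uint8)
    cv2.imwrite(f"pics/m_{n}.png",cv2.resize(lg*255,None,fx=1.4,fy=1.4))
    # deck front & sides in top: edges
    if n=="top":
        for nm,(u0,u1,v0,v1),z in (("deck",(225,305,170,290),.012),("plate",(385,425,200,245),.010)):
            s=np.zeros_like(lg);s[v0:v1,u0:u1]=lg[v0:v1,u0:u1]
            c=max(cv2.findContours(s,0,1)[0],key=cv2.contourArea)
            bx=cv2.boxPoints(cv2.minAreaRect(c));w=ray(n,bx,z);print(nm,bx.round(1).tolist(),w.round(4).tolist(),np.linalg.norm(np.diff(w,axis=0),axis=1))
            c=c[:,0]
            H=cv2.convexHull(c)[:,0];print(np.c_[H,ray(n,H,z)[:,:2]].round(4).tolist())
E
```

```text
deck [[230.3000030517578, 275.70001220703125], [242.89999389648438, 174.60000610351562], [298.70001220703125, 181.60000610351562], [286.0, 282.6000061035156]] [[0.4214, 0.1378, 0.012], [0.6313, 0.1161, 0.012], [0.6184, -0.0009, 0.012], [0.4084, 0.0237, 0.012]] [0.21102654 0.11771956 0.21143524]
[[270.0, 178.0, 0.6251, 0.0594], [292.0, 183.0, 0.6152, 0.0131], [298.0, 186.0, 0.609, 0.0005], [298.0, 187.0, 0.6069, 0.0005], [288.0, 267.0, 0.4402, 0.02], [286.0, 282.0, 0.4097, 0.0238], [281.0, 282.0, 0.4096, 0.034], [233.0, 276.0, 0.4208, 0.1323], [231.0, 275.0, 0.4227, 0.1364], [231.0, 270.0, 0.4329, 0.1366], [241.0, 197.0, 0.5839, 0.1192], [243.0, 183.0, 0.6135, 0.1156], [244.0, 179.0, 0.622, 0.1137], [250.0, 178.0, 0.6244, 0.1012]]
plate [[388.20001220703125, 215.1999969482422], [413.1000061035156, 207.8000030517578], [418.29998779296875, 225.10000610351562], [393.3999938964844, 232.60000610351562]] [[0.5503, -0.1895, 0.01], [0.5669, -0.2427, 0.01], [0.5305, -0.2529, 0.01], [0.5141, -0.1999, 0.01]] [0.05567695 0.03787444 0.05546478]
[[413.0, 209.0, 0.5643, -0.2423], [418.0, 224.0, 0.5328, -0.2523], [418.0, 225.0, 0.5307, -0.2522], [412.0, 227.0, 0.5263, -0.2394], [398.0, 231.0, 0.5175, -0.2097], [394.0, 232.0, 0.5153, -0.2013], [393.0, 231.0, 0.5174, -0.1992], [392.0, 228.0, 0.5236, -0.1972], [389.0, 218.0, 0.5446, -0.1912], [389.0, 215.0, 0.5509, -0.1913], [399.0, 212.0, 0.5575, -0.2125], [406.0, 210.0, 0.562, -0.2274], [411.0, 209.0, 0.5642, -0.2381]]
```

View pics/m_top.png

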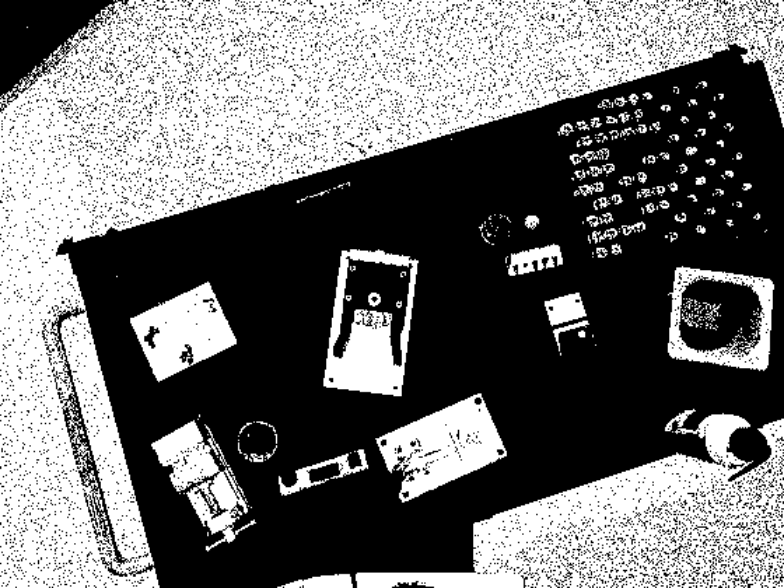

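```bash
python3 - <<'E'
from h import *
im=np.load("top0.npz")["p"]; g=cv2.cvtColor(im,cv2.COLOR_RGB2GRAY)
def c1(x,y): return ((x+.5)/6-.5+370,(y+.5)/6-.5+190)
def c2(x,y): return ((x+.5)/6-.5+380,(y+.5)/6-.5+260)
print("top housing top corners",ray("top",[c1(225,290),c1(318,262),c1(345,372),c1(245,400)],.048).round(4))
print("scene housing top corners",ray("scene",[c2(185,155),c2(332,172),c2(347,300),c2(160,270)],.048).round(4))
print("scene plate front corners",ray("scene",[c2(125,72),c2(315,90),c2(135,375)],.010).round(4))
print("top plate corners",ray("top",[c1(110,158),c1(268,110)],.010).round(4))
c,s=np.cos(np.radians(16.2)),np.sin(np.radians(16.2));o=np.array([.5125,-.2295,0]);R=np.array([[c,-s,0],[s,c,0],[0,0,1]])
L=np.array([[48,28,10],[48,-28,10],[-48,-28,10],[-48,28,10],[-2,17,48],[-2,-17,48],[-46,-17,48],[-46,17,48],[-11,17,48],[-11,-17,48],[-37,-17,48],[-37,17,48]])/1000
W=o+L@R.T
def draw(n,W,name,x0,y0,x1,y1,f):
    im=np.load(n+"0.npz")["p"][:,:,::-1]; a=cv2.resize(im[y0:y1,x0:x1],None,fx=f,fy=f,interpolation=cv2.INTER_CUBIC)
    for q in proj(n,W): cv2.circle(a,(int((q[0]-x0+.5)*f),int((q[1]-y0+.5)*f)),3,(0,255,0),1)
    return a
a=np.hstack([draw("top",W,"",370,190,450,290,5),draw("scene",W,"",380,250,460,350,5)])
cv2.imwrite("pics/cc.png",a)
c,s=np.cos(np.radians(-6.5)),np.sin(np.radians(-6.5));m=np.array([.5335,.067,0]);R=np.array([[c,-s,0],[s,c,0],[0,0,1]])
L=np.array([[-120,58,12],[-120,-58,12],[84,58,12],[84,-58,12],[0,42,34],[0,-42,34],[68,42,34],[68,-42,34],[-35,30,22],[-35,-30,22],[-65,39,22],[-65,-39,22]])/1000
W=m+L@R.T
a=np.hstack([draw("top",W,"",215,165,315,295,4),draw("scene",W,"",200,180,330,310,4)[:, :400]])
cv2.imwrite("pics/nn.png",a)
E
```

```text
top housing top corners [[ 0.501  -0.2172  0.048 ]
 [ 0.5108 -0.2489  0.048 ]
 [ 0.4742 -0.2572  0.048 ]
 [ 0.4644 -0.2232  0.048 ]]
scene housing top corners [[ 0.5007 -0.2122  0.048 ]
 [ 0.5116 -0.251   0.048 ]
 [ 0.4734 -0.2625  0.048 ]
 [ 0.4622 -0.2144  0.048 ]]
scene plate front corners [[ 0.5487 -0.1902  0.01  ]
 [ 0.5652 -0.2444  0.01  ]
 [ 0.451  -0.2175  0.01  ]]
top plate corners [[ 0.5489 -0.1889  0.01  ]
 [ 0.5666 -0.245   0.01  ]]
```

View pics/cc.png

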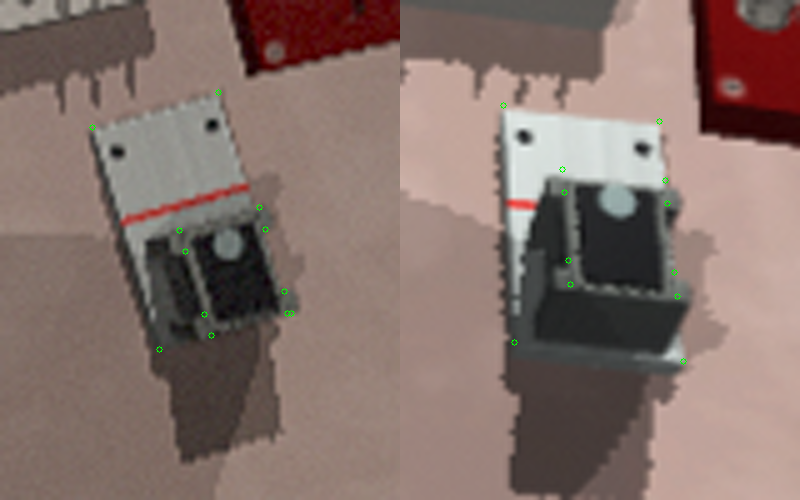

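View pics/nn.png

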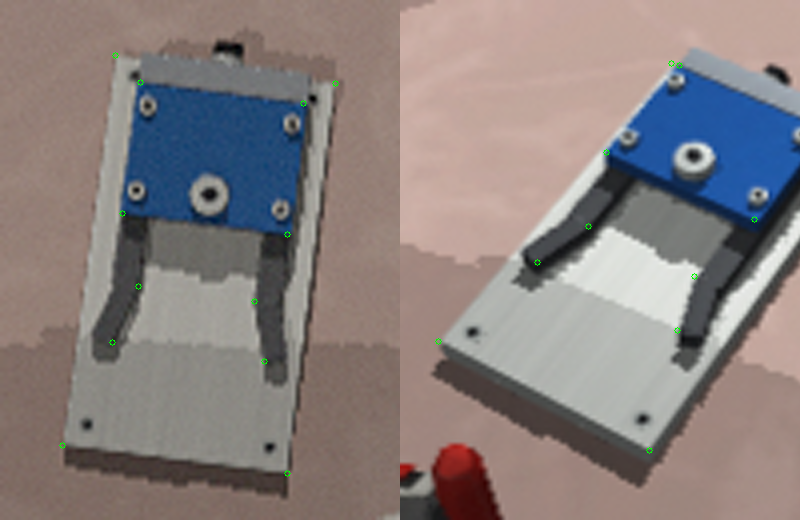

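Both views agree on the nest and the carrier to within 2–3 mm. Next I'll work out the approach in tool axes.

```bash
cat >> h.py <<'E'
from scipy.spatial.transform import Rotation as Ro
def st():
    s=r.read_state(); return s,np.array(s["tcp_pos"]),Ro.from_quat(s["tool_rot"]).as_matrix()
def plan(target,yaw):  # yaw: direction (deg) of jaw axis mod 180
    s,p,R=st(); d=R.T@(np.array(target)-p)*1000
    cur=np.degrees(np.arctan2(R[1,2],R[0,2])); dy=(yaw-cur+90)%180-90
    # tool x is down: positive turn lowers yaw
    print("t",s["time_s"],"pos",p.round(4),"jaw yaw",round(cur,2),"tilt",R[:,0].round(4),"move tx,ty,tz",d.round(1),"turn",round(-dy,2),"q6",s["q"][5].round(3),"F",np.round(s["force"],2),"w",round(s["width"]*1000,1))
E
python3 - <<'E'
from h import *
plan([.4877,-.2370,.120],16.2+90)
E
```

```text
t 0.1 pos [0.202  0.6699 0.2133] jaw yaw 73.22 tilt [-3.e-04 -9.e-04 -1.e+00] move tx,ty,tz [  94.1 -535.4 -785.7] turn -32.98 q6 -0.033 F [0.47 0.91 0.01] w 91.2
```

```bash
python3 - <<'E'
from h import *
plan([.50,.25,.215],16.2+90)
E
```

```text
t 0.1 pos [0.202  0.6699 0.2133] jaw yaw 73.22 tilt [-3.e-04 -9.e-04 -1.e+00] move tx,ty,tz [  -1.4 -406.6 -316. ] turn -32.98 q6 -0.033 F [0.47 0.91 0.01] w 91.2
```

Emit:
servo_tool(increments=[{"ty": -34, "tz": -26}, {"ty": -68, "tz": -52}, {"ty": -102, "tz": -79}, {"ty": -136, "tz": -105}, {"ty": -170, "tz": -132}, {"ty": -204, "tz": -158}, {"ty": -238, "tz": -184}, {"ty": -272, "tz": -211}, {"ty": -306, "tz": -237}, {"ty": -340, "tz": -263}, {"ty": -374, "tz": -290}, {"ty": -406, "tz": -316}])

```text
invalid input at $.increments[0]: expected keys grip, tx, ty, tz, turn
```

```bash
python3 - <<'E'
from h import *
plan([.4877,-.2370,.215],16.2+90)
E
```

```text
t 0.1 pos [0.202  0.6699 0.2133] jaw yaw 73.22 tilt [-3.e-04 -9.e-04 -1.e+00] move tx,ty,tz [  -0.9 -535.4 -785.8] turn -32.98 q6 -0.033 F [0.47 0.91 0.01] w 91.2
```

Emit:
servo_tool(increments=[{"grip": 91, "tx": 0, "ty": -406, "tz": -316, "turn": 0}, {"grip": 91, "tx": 0, "ty": -406, "tz": -316, "turn": 0}, {"grip": 91, "tx": 0, "ty": -406, "tz": -316, "turn": 0}, {"grip": 91, "tx": 0, "ty": -406, "tz": -316, "turn": 0}, {"grip": 91, "tx": 0, "ty": -406, "tz": -316, "turn": 0}, {"grip": 91, "tx": 0, "ty": -406, "tz": -316, "turn": 0}, {"grip": 91, "tx": 0, "ty": -406, "tz": -316, "turn": 0}, {"grip": 91, "tx": 0, "ty": -406, "tz": -316, "turn": 0}, {"grip": 91, "tx": 0, "ty": -406, "tz": -316, "turn": 0}, {"grip": 91, "tx": 0, "ty": -406, "tz": -316, "turn": 0}, {"grip": 91, "tx": 0, "ty": -406, "tz": -316, "turn": 0}, {"grip": 91, "tx": 0, "ty": -406, "tz": -316, "turn": 0}], newtons=30)

```text
time_s: 1.3
tcp_pos: [0.5004, 0.249, 0.2138]
tool_rot: [-0.421, 0.568, 0.421, 0.568]
force: [-0.2, -0.7, 0.9]
width: 0.0909
```

```bash
python3 - <<'E'
from h import *
plan([.4877,-.2370,.150],16.2+90)
E
```

```text
t 1.3 pos [0.5004 0.249  0.2138] jaw yaw 73.06 tilt [-2.e-04 -2.e-04 -1.e+00] move tx,ty,tz [  63.9 -129.4 -468.6] turn -33.14 q6 -0.855 F [-0.25 -0.69  0.88] w 90.9
```

Emit:
servo_tool(increments=[{"grip": 91, "tx": 0, "ty": -129, "tz": -469, "turn": -33.1}, {"grip": 91, "tx": 0, "ty": -129, "tz": -469, "turn": -33.1}, {"grip": 91, "tx": 0, "ty": -129, "tz": -469, "turn": -33.1}, {"grip": 91, "tx": 0, "ty": -129, "tz": -469, "turn": -33.1}, {"grip": 91, "tx": 0, "ty": -129, "tz": -469, "turn": -33.1}, {"grip": 91, "tx": 0, "ty": -129, "tz": -469, "turn": -33.1}, {"grip": 91, "tx": 0, "ty": -129, "tz": -469, "turn": -33.1}, {"grip": 91, "tx": 0, "ty": -129, "tz": -469, "turn": -33.1}, {"grip": 91, "tx": 0, "ty": -129, "tz": -469, "turn": -33.1}, {"grip": 91, "tx": 64, "ty": -129, "tz": -469, "turn": -33.1}, {"grip": 91, "tx": 64, "ty": -129, "tz": -469, "turn": -33.1}, {"grip": 91, "tx": 64, "ty": -129, "tz": -469, "turn": -33.1}])

```text
time_s: 2.5
tcp_pos: [0.4862, -0.2357, 0.1466]
tool_rot: [-0.564, 0.425, 0.567, 0.424]
force: [-0.5, 0.4, -0.1]
width: 0.091
```

```bash
python3 - <<'E'
from h import *
plan([.4877,-.2370,.016],16.2+90)
p,d=r.snapshot("scene"); cv2.imwrite("pics/s1.png",cv2.resize(p[180:400,330:540],None,fx=3,fy=3)[:600,:,::-1])
E
```

```text
t 2.5 pos [ 0.4862 -0.2357  0.1466] jaw yaw 106.25 tilt [-0.0043  0.0024 -1.    ] move tx,ty,tz [130.6  -1.6  -2.1] turn 0.05 q6 -2.349 F [-0.54  0.38 -0.12] w 91.0
```

View pics/s1.png

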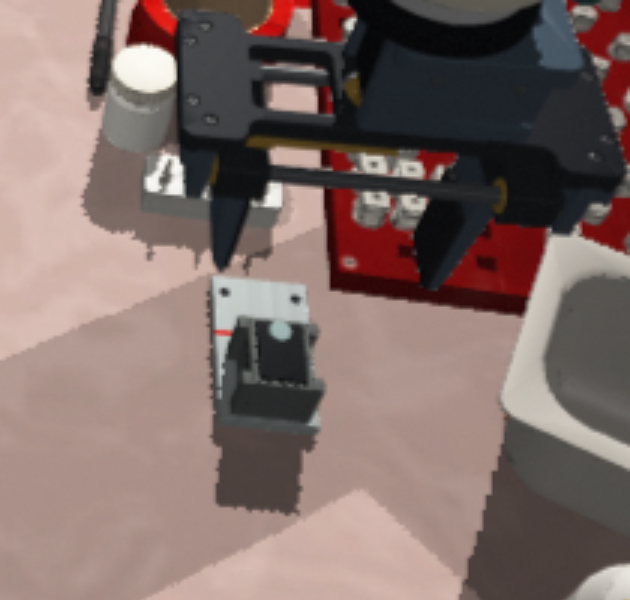

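Emit:
servo_tool(increments=[{"grip": 91, "tx": 40, "ty": -1.5, "tz": -2, "turn": 0}, {"grip": 91, "tx": 80, "ty": -1.5, "tz": -2, "turn": 0}, {"grip": 91, "tx": 80, "ty": -1.5, "tz": -2, "turn": 0}, {"grip": 91, "tx": 80, "ty": -1.5, "tz": -2, "turn": 0}])

```text
time_s: 2.95
tcp_pos: [0.4903, -0.2363, 0.071]
tool_rot: [-0.566, 0.424, 0.566, 0.424]
force: [0.6, -0.4, -0.3]
width: 0.0909
```

```bash
python3 - <<'E'
from h import *
plan([.4877,-.2370,.016],16.2+90)
p,d=r.snapshot("scene"); cv2.imwrite("pics/s2.png",cv2.resize(p[200:360,340:500],None,fx=3.7,fy=3.7)[:,:,::-1])
E
```

```text
t 2.95 pos [ 0.4903 -0.2363  0.071 ] jaw yaw 106.39 tilt [-4.e-04  3.e-04 -1.e+00] move tx,ty,tz [55.   2.7  0. ] turn 0.19 q6 -2.349 F [ 0.58 -0.41 -0.33] w 90.9
```

View pics/s2.png

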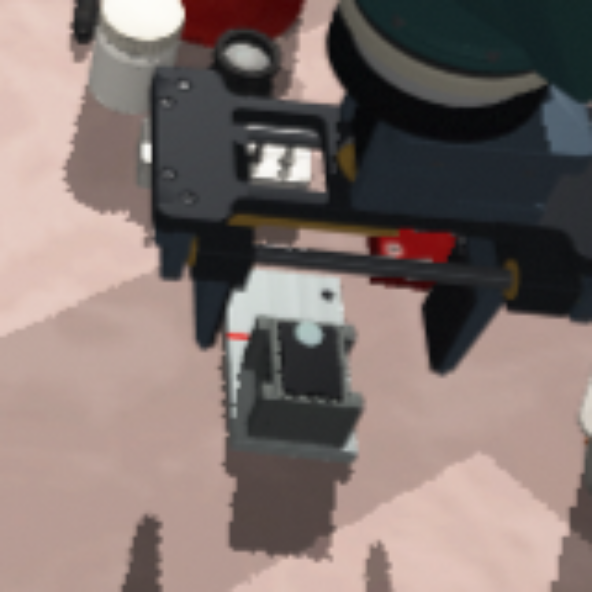

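Emit:
servo_tool(increments=[{"grip": 91, "tx": 25, "ty": 2.7, "tz": 0, "turn": 0.2}, {"grip": 91, "tx": 45, "ty": 2.7, "tz": 0, "turn": 0.2}, {"grip": 91, "tx": 54, "ty": 2.7, "tz": 0, "turn": 0.2}, {"grip": 91, "tx": 54, "ty": 2.7, "tz": 0, "turn": 0.2}, {"grip": 91, "tx": 54, "ty": 2.7, "tz": 0, "turn": 0.2}])

```text
time_s: 3.5
tcp_pos: [0.488, -0.2383, 0.0174]
tool_rot: [0.566, -0.425, -0.565, -0.425]
force: [0.1, 0.0, -0.0]
width: 0.0909
```

```bash
python3 - <<'E'
from h import *
p,d=r.snapshot("scene"); cv2.imwrite("pics/s3.png",cv2.resize(p[200:360,340:500],None,fx=3.7,fy=3.7)[:,:,::-1])
plan([.4877,-.2370,.016],16.2+90)
E
```

```text
t 3.55 pos [ 0.488  -0.2384  0.0174] jaw yaw 106.13 tilt [ 1.7e-03 -9.0e-04 -1.0e+00] move tx,ty,tz [ 1.4 -0.1  1.5] turn -0.07 q6 -2.35 F [-0.23 -0.53  0.2 ] w 90.6
```

View pics/s3.png

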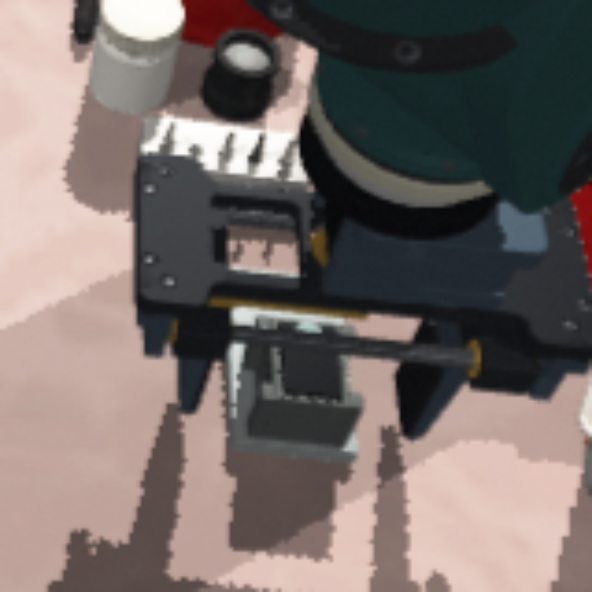

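Emit:
servo_tool(increments=[{"grip": 60, "tx": 0.5, "ty": 0, "tz": 0.5, "turn": 0}, {"grip": 60, "tx": 0.5, "ty": 0, "tz": 0.5, "turn": 0}, {"grip": 48, "tx": 0.5, "ty": 0, "tz": 0.5, "turn": 0}, {"grip": 42, "tx": 0.5, "ty": 0, "tz": 0.5, "turn": 0}, {"grip": 38, "tx": 0.5, "ty": 0, "tz": 0.5, "turn": 0}, {"grip": 34, "tx": 0.5, "ty": 0, "tz": 0.5, "turn": 0}, {"grip": 30, "tx": 0.5, "ty": 0, "tz": 0.5, "turn": 0}, {"grip": 28, "tx": 0.5, "ty": 0, "tz": 0.5, "turn": 0}, {"grip": 25, "tx": 0.5, "ty": 0, "tz": 0.5, "turn": 0}, {"grip": 25, "tx": 0.5, "ty": 0, "tz": 0.5, "turn": 0}], newtons=25)

```text
time_s: 4.55
tcp_pos: [0.487, -0.2376, 0.0154]
tool_rot: [0.565, -0.425, -0.565, -0.425]
force: [-0.2, -1.0, -1.3]
width: 0.0441
```

```bash
python3 - <<'E'
from h import *
p,d=r.snapshot("scene"); cv2.imwrite("pics/s4.png",cv2.resize(p[200:360,340:500],None,fx=3.7,fy=3.7)[:,:,::-1])
plan([.4877,-.2370,.016],16.2+90)
E
```

```text
t 4.6 pos [ 0.487  -0.2376  0.0154] jaw yaw 106.12 tilt [ 0. -0. -1.] move tx,ty,tz [-0.6 -0.8  0.4] turn -0.08 q6 -2.349 F [ 0.08 -1.56 -1.63] w 43.6
```

View pics/s4.png

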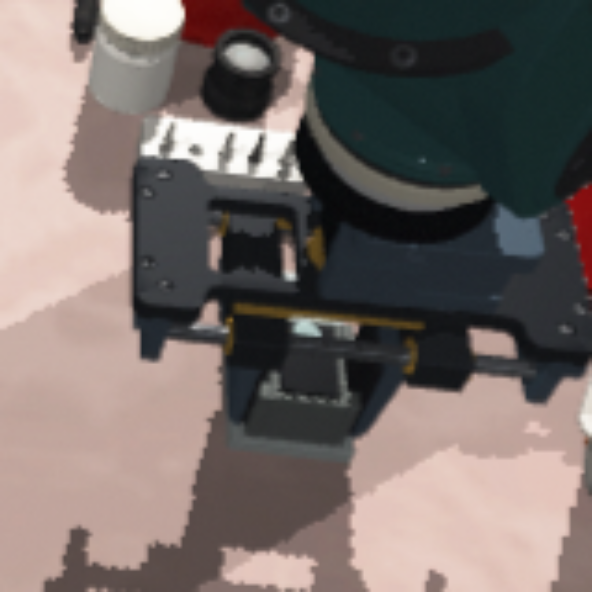

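Emit:
servo_tool(increments=[{"grip": 25, "tx": 0, "ty": 0, "tz": 0, "turn": 0}, {"grip": 25, "tx": 0, "ty": 0, "tz": 0, "turn": 0}, {"grip": 25, "tx": 0, "ty": 0, "tz": 0, "turn": 0}, {"grip": 25, "tx": 0, "ty": 0, "tz": 0, "turn": 0}])

```text
time_s: 5.0
tcp_pos: [0.487, -0.2376, 0.0154]
tool_rot: [0.565, -0.425, -0.565, -0.425]
force: [0.3, -1.4, -2.0]
width: 0.0442
```

The fingers stopped at 44 mm, which is 34 + 2×5. So the 32 mm pads bridge both ribs instead of entering the 26 mm recess. That still gives a flat, symmetric hold, so I'll firm it up, lift, and check.

Emit:
servo_tool(increments=[{"grip": 25, "tx": 0, "ty": 0, "tz": 0, "turn": 0}, {"grip": 25, "tx": -2, "ty": 0, "tz": 0, "turn": 0}, {"grip": 25, "tx": -6, "ty": 0, "tz": 0, "turn": 0}, {"grip": 25, "tx": -15, "ty": 0, "tz": 0, "turn": 0}, {"grip": 25, "tx": -30, "ty": 0, "tz": 0, "turn": 0}, {"grip": 25, "tx": -50, "ty": 0, "tz": 0, "turn": 0}, {"grip": 25, "tx": -70, "ty": 0, "tz": 0, "turn": 0}, {"grip": 25, "tx": -80, "ty": 0, "tz": 0, "turn": 0}, {"grip": 25, "tx": -80, "ty": 0, "tz": 0, "turn": 0}, {"grip": 25, "tx": -80, "ty": 0, "tz": 0, "turn": 0}], newtons=40)

```text
time_s: 6.0
tcp_pos: [0.4868, -0.2375, 0.0954]
tool_rot: [0.565, -0.425, -0.565, -0.425]
force: [-0.4, -0.0, -4.6]
width: 0.0435
```

```bash
python3 - <<'E'
from h import *
p,d=r.snapshot("scene"); np.savez("s5.npz",p=p,d=d);cv2.imwrite("pics/s5.png",cv2.resize(p[180:340,340:500],None,fx=3.7,fy=3.7)[:,:,::-1])
t,d=r.snapshot("top"); cv2.imwrite("pics/t5.png",cv2.resize(t[170:330,340:500],None,fx=3.7,fy=3.7)[:,:,::-1])
plan([.4877,-.2370,.016],16.2+90);print(r.read_state()["moment"])
E
```

```text
t 6.1 pos [ 0.4865 -0.2373  0.0947] jaw yaw 106.13 tilt [-1.1e-03  6.0e-04 -1.0e+00] move tx,ty,tz [78.7 -1.3 -0.2] turn -0.07 q6 -2.349 F [ 0.1   0.62 -4.  ] w 43.6
[0.02760139 0.01446347 0.00965347]
```

View pics/s5.png

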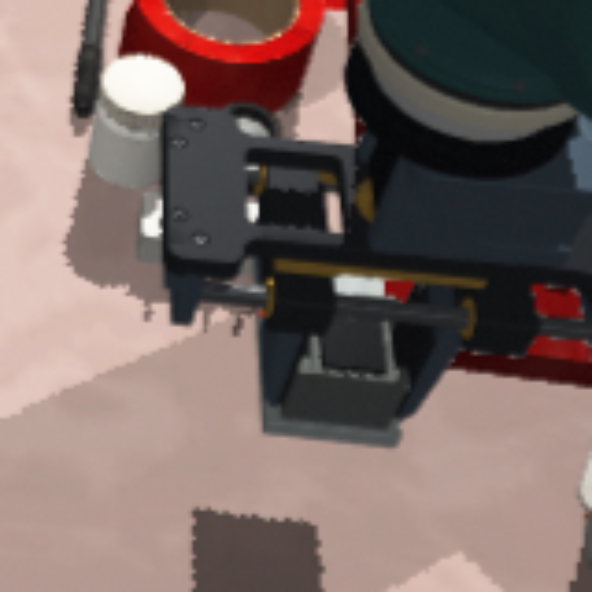

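View pics/t5.png

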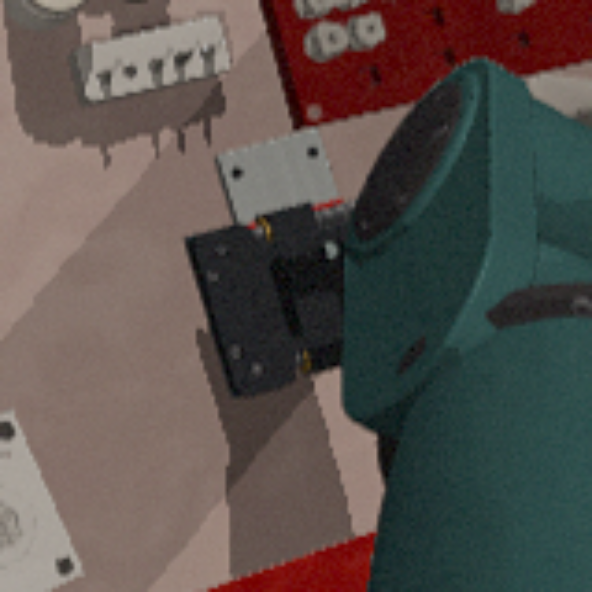

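```bash
python3 - <<'E'
from h import *
f=lambda x,y:((x+.5)/3.7-.5+340,(y+.5)/3.7-.5+170)
w=ray("top",[f(218,155),f(322,128),f(237,173),f(313,153)],.0893)
print(w.round(4),np.linalg.norm(w[0]-w[1]),np.linalg.norm(w[2]-w[3]))
for a,b in ((0,1),(2,3)):
    e=w[a]-w[b];print("yaw",np.degrees(np.arctan2(-e[0],e[1])))
m=(w[0]+w[1])/2; p=np.array([.4865,-.2373,0]);e=np.radians(16.13);d=m-p
print("nose rel tcp along,lat",d[0]*np.cos(e)+d[1]*np.sin(e),-d[0]*np.sin(e)+d[1]*np.cos(e))
g=lambda x,y:((x+.5)/3.7-.5+340,(y+.5)/3.7-.5+180)
s=ray("scene",[g(263,420),g(400,432)],.0893);print("rear",s.round(4),np.linalg.norm(s[0]-s[1]));e=s[0]-s[1];print(np.degrees(np.arctan2(-e[0],e[1])))
E
```

```text
[[ 0.5494 -0.1892  0.0893]
 [ 0.5645 -0.2444  0.0893]
 [ 0.5401 -0.199   0.0893]
 [ 0.5512 -0.2394  0.0893]] 0.05725093649907115 0.041821769518606854
yaw 15.239127243953298
yaw 15.384185818577112
nose rel tcp along,lat 0.07338284063684866 0.00010965980400139824
rear [[ 0.4586 -0.2142  0.0893]
 [ 0.4757 -0.2678  0.0893]] 0.05624305253175654
17.69355637033237
```

The carrier hangs straight: nose 73 mm ahead of the TCP, centred, yaw within about 1° of the tool. I'll carry it over the front of the nest.

```bash
python3 - <<'E'
from h import *
plan([.4290,.0789,.130],83.5)
E
```

```text
t 6.1 pos [ 0.4865 -0.2373  0.0947] jaw yaw 106.13 tilt [-1.1e-03  6.0e-04 -1.0e+00] move tx,ty,tz [-35.1 -32.6 319.7] turn 22.63 q6 -2.349 F [ 0.1   0.62 -4.  ] w 43.6
```

Emit:
servo_tool(increments=[{"grip": 25, "tx": -30, "ty": 0, "tz": 10, "turn": 0}, {"grip": 25, "tx": -35, "ty": -3, "tz": 40, "turn": 2}, {"grip": 25, "tx": -35, "ty": -7, "tz": 75, "turn": 5}, {"grip": 25, "tx": -35, "ty": -11, "tz": 110, "turn": 8}, {"grip": 25, "tx": -35, "ty": -15, "tz": 145, "turn": 11}, {"grip": 25, "tx": -35, "ty": -19, "tz": 180, "turn": 14}, {"grip": 25, "tx": -35, "ty": -22, "tz": 215, "turn": 16}, {"grip": 25, "tx": -35, "ty": -26, "tz": 250, "turn": 18}, {"grip": 25, "tx": -35, "ty": -29, "tz": 280, "turn": 20}, {"grip": 25, "tx": -35, "ty": -31, "tz": 305, "turn": 22}, {"grip": 25, "tx": -35, "ty": -32.6, "tz": 318, "turn": 22.6}, {"grip": 25, "tx": -35, "ty": -32.6, "tz": 319.7, "turn": 22.6}])

```text
time_s: 7.3
tcp_pos: [0.4288, 0.0797, 0.1298]
tool_rot: [-0.471, 0.527, 0.472, 0.527]
force: [-0.6, -0.6, -4.5]
width: 0.0435
```

```bash
python3 - <<'E'
from h import *
plan([.4290,.0789,.0555],83.5)
E
```

```text
t 7.3 pos [0.4288 0.0797 0.1298] jaw yaw 83.61 tilt [-1.4e-03 -1.0e-04 -1.0e+00] move tx,ty,tz [74.3 -0.4 -0.7] turn 0.11 q6 -1.329 F [-0.6  -0.63 -4.5 ] w 43.5
```

Now down to about 18 mm over the deck, then a check of alignment.

Emit:
servo_tool(increments=[{"grip": 25, "tx": 25, "ty": 0, "tz": -0.5, "turn": 0.1}, {"grip": 25, "tx": 50, "ty": 0, "tz": -0.5, "turn": 0.1}, {"grip": 25, "tx": 75, "ty": 0, "tz": -0.5, "turn": 0.1}, {"grip": 25, "tx": 84, "ty": 0, "tz": -0.5, "turn": 0.1}, {"grip": 25, "tx": 84, "ty": 0, "tz": -0.5, "turn": 0.1}, {"grip": 25, "tx": 84, "ty": 0, "tz": -0.5, "turn": 0.1}])

```text
time_s: 7.9
tcp_pos: [0.4299, 0.0779, 0.0469]
tool_rot: [-0.47, 0.528, 0.47, 0.528]
force: [1.0, -0.0, -3.8]
width: 0.0434
```

```bash
python3 - <<'E'
from h import *
p,d=r.snapshot("scene"); np.savez("s6.npz",p=p);cv2.imwrite("pics/s6.png",cv2.resize(p[180:340,190:350],None,fx=3.7,fy=3.7)[:,:,::-1])
t,d=r.snapshot("top"); np.savez("t6.npz",p=t); cv2.imwrite("pics/t6.png",cv2.resize(t[170:300,200:330],None,fx=4.5,fy=4.5)[:,:,::-1])
plan([.4290,.0789,.0275],83.5)
E
```

```text
t 8.0 pos [0.4302 0.0781 0.0474] jaw yaw 83.42 tilt [ 1.5e-03  2.0e-04 -1.0e+00] move tx,ty,tz [19.9  1.3  0.7] turn -0.08 q6 -1.33 F [ 0.02  0.89 -3.92] w 43.6
```

View pics/s6.png

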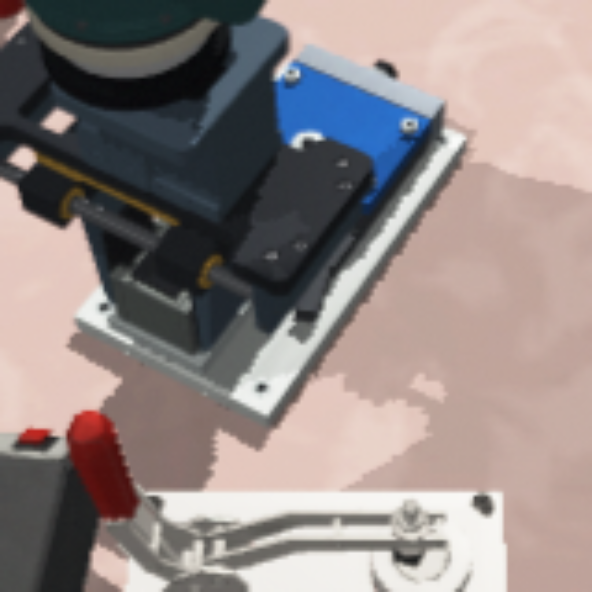

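View pics/t6.png

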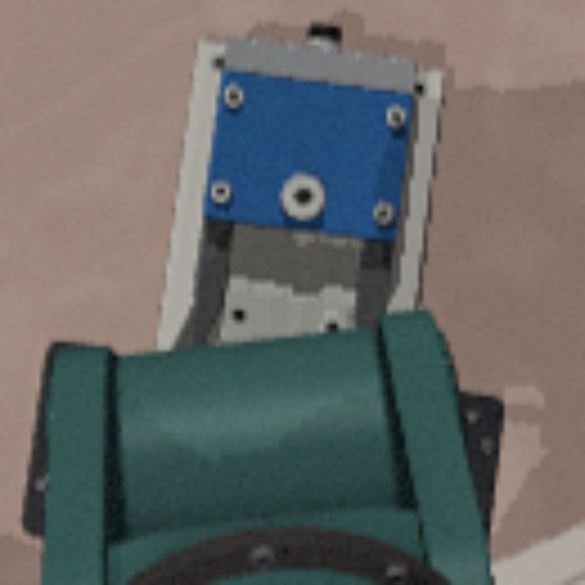

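```bash
python3 - <<'E'
from h import *
f=lambda x,y:((x+.5)/4.5-.5+200,(y+.5)/4.5-.5+170)
w=ray("top",[f(239,315),f(332,327),f(228,278),f(355,294)],.042)
m=np.array([.5335,.067,0]);a=np.radians(-6.5);A=np.array([[np.cos(a),np.sin(a),0],[-np.sin(a),np.cos(a),0],[0,0,0]])
print(((w-m)@A.T*1000).round(1)); print("tcp",(A@(np.array([.4302,.0781,0])-m)*1000).round(1))
# rails and overhang edges in same picture
w=ray("top",[f(206,218),f(395,242),f(222,72),f(413,95)],.034);print(((w-m)@A.T*1000).round(1))
w=ray("top",[f(234,250),f(360,268)],.022);print("rail inner near overhang",((w-m)@A.T*1000).round(1))
E
```

```text
[[-42.1  21.    0. ]
 [-42.2 -20.7   0. ]
 [-26.4  28.    0. ]
 [-26.3 -29.    0. ]]
tcp [-103.9   -0.7    0. ]
[[ -0.3  41.6   0. ]
 [ -0.3 -44.2   0. ]
 [ 66.6  43.2   0. ]
 [ 67.3 -44.2   0. ]]
rail inner near overhang [[-12.1  27.7   0. ]
 [-13.  -30.3   0. ]]
```

```bash
python3 - <<'E'
from h import *
plan([.4271,.0779,.0274],83.5)
E
```

```text
t 8.0 pos [0.4302 0.0781 0.0474] jaw yaw 83.42 tilt [ 1.5e-03  2.0e-04 -1.0e+00] move tx,ty,tz [20.   3.1 -0.5] turn -0.08 q6 -1.33 F [ 0.02  0.89 -3.92] w 43.6
```

Emit:
servo_tool(increments=[{"grip": 25, "tx": 4, "ty": 2, "tz": -0.3, "turn": 0}, {"grip": 25, "tx": 8, "ty": 3, "tz": -0.5, "turn": 0}, {"grip": 25, "tx": 12, "ty": 3, "tz": -0.5, "turn": 0}, {"grip": 25, "tx": 14, "ty": 3, "tz": -0.5, "turn": 0}, {"grip": 25, "tx": 14, "ty": 3, "tz": -0.5, "turn": 0}, {"grip": 25, "tx": 14, "ty": 3, "tz": -0.5, "turn": 0}])

```text
time_s: 8.6
tcp_pos: [0.4264, 0.078, 0.0324]
tool_rot: [-0.47, 0.528, 0.471, 0.528]
force: [-0.4, 0.5, -4.4]
width: 0.0434
```

```bash
python3 - <<'E'
from h import *
plan([.4271,.0779,.0274],83.5)
E
```

```text
t 8.6 pos [0.4264 0.078  0.0324] jaw yaw 83.42 tilt [-2.e-04 -0.e+00 -1.e+00] move tx,ty,tz [ 5.  -0.7  0. ] turn -0.08 q6 -1.329 F [-0.37  0.51 -4.35] w 43.4
```

Emit:
servo_tool(increments=[{"grip": 25, "tx": 1.5, "ty": 0, "tz": 0, "turn": 0}, {"grip": 25, "tx": 3, "ty": 0, "tz": 0, "turn": 0}, {"grip": 25, "tx": 4, "ty": 0, "tz": 0, "turn": 0}, {"grip": 25, "tx": 4, "ty": 0, "tz": 0, "turn": 0}])

```text
time_s: 9.0
tcp_pos: [0.4263, 0.078, 0.0283]
tool_rot: [-0.47, 0.528, 0.471, 0.528]
force: [0.0, 0.4, -4.0]
width: 0.0437
```

Emit:
servo_tool(increments=[{"grip": 25, "tx": 0.5, "ty": 0, "tz": 0, "turn": 0}, {"grip": 25, "tx": 0.5, "ty": 0, "tz": 0, "turn": 0}])

```text
time_s: 9.2
tcp_pos: [0.4264, 0.078, 0.0279]
tool_rot: [-0.47, 0.528, 0.47, 0.528]
force: [0.4, -0.0, -3.4]
width: 0.0433
```

Emit:
servo_tool(increments=[{"grip": 25, "tx": 0.5, "ty": 0, "tz": 0, "turn": 0}, {"grip": 25, "tx": 0.5, "ty": 0, "tz": 0, "turn": 0}])

```text
time_s: 9.4
tcp_pos: [0.4265, 0.078, 0.0274]
tool_rot: [-0.471, 0.528, 0.47, 0.528]
force: [-0.8, -0.2, -3.9]
width: 0.0435
```

Emit:
servo_tool(increments=[{"grip": 25, "tx": 0.4, "ty": 0, "tz": 0, "turn": 0}, {"grip": 25, "tx": 0.4, "ty": 0, "tz": 0, "turn": 0}])

```text
time_s: 9.6
tcp_pos: [0.4265, 0.078, 0.0274]
tool_rot: [-0.47, 0.528, 0.471, 0.528]
force: [-4.7, -0.7, 8.4]
width: 0.0433
```

Emit:
servo_tool(increments=[{"grip": 25, "tx": 0.4, "ty": 0, "tz": 0, "turn": 0}, {"grip": 25, "tx": 0.4, "ty": 0, "tz": 0, "turn": 0}])

```text
time_s: 9.8
tcp_pos: [0.4265, 0.078, 0.0273]
tool_rot: [-0.47, 0.528, 0.471, 0.528]
force: [-7.8, -0.9, 21.1]
width: 0.0434
```

Emit:
servo_tool(increments=[{"grip": 25, "tx": -0.6, "ty": 0, "tz": 0, "turn": 0}, {"grip": 25, "tx": -0.6, "ty": 0, "tz": 0, "turn": 0}])

```text
time_s: 10.0
tcp_pos: [0.4265, 0.078, 0.0274]
tool_rot: [-0.471, 0.528, 0.47, 0.528]
force: [-2.4, 0.2, 5.7]
width: 0.0432
```

```bash
python3 - <<'E'
from h import *
p,d=r.snapshot("scene"); cv2.imwrite("pics/s7.png",cv2.resize(p[180:340,190:350],None,fx=3.7,fy=3.7)[:,:,::-1])
t,d=r.snapshot("top"); cv2.imwrite("pics/t7.png",cv2.resize(t[200:250,230:310],None,fx=9,fy=9)[:,:,::-1])
plan([.4271,.0779,.0274],83.5);print(r.read_state()["moment"])
E
```

```text
t 10.1 pos [0.4265 0.078  0.0274] jaw yaw 83.43 tilt [ 1.e-04  0.e+00 -1.e+00] move tx,ty,tz [-0.  -0.6 -0. ] turn -0.07 q6 -1.329 F [-0.78 -0.77  5.82] w 43.3
[0.01435212 0.43984713 0.02089545]
```

View pics/s7.png

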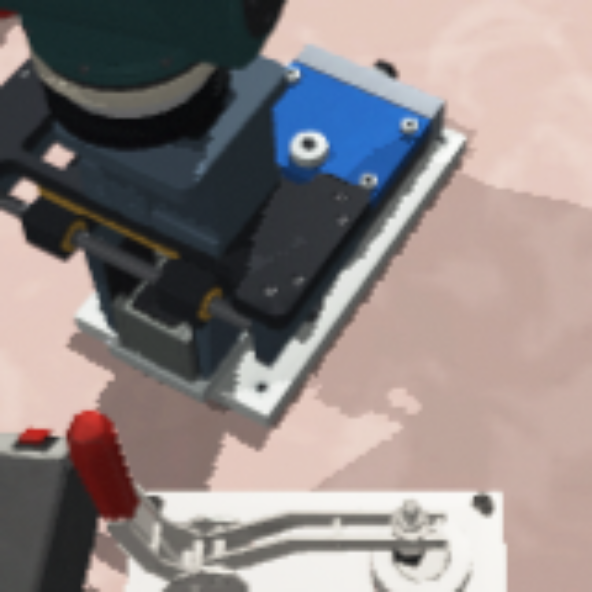

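View pics/t7.png

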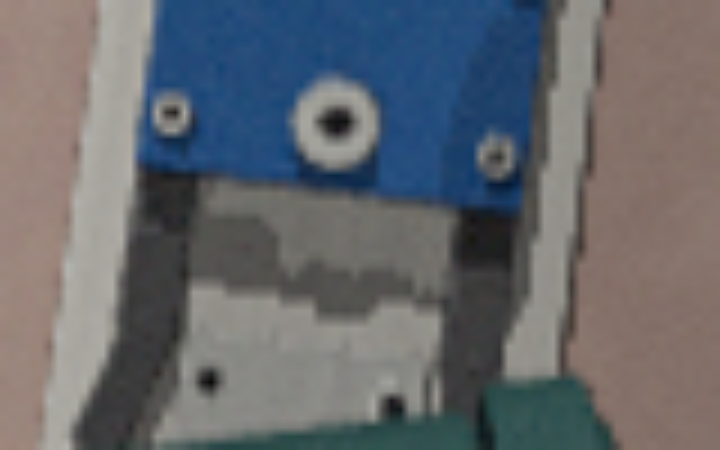

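The carrier is between the rails with its front edge at the shadow line, (195,280)–(440,305), short of the overhang. I'll open the jaws briefly so it lies flat without residual pitch moment, then re-grip gently.

Emit:
servo_tool(increments=[{"grip": 50, "tx": 0, "ty": 0, "tz": 0, "turn": 0}, {"grip": 50, "tx": 0, "ty": 0, "tz": 0, "turn": 0}, {"grip": 50, "tx": 0, "ty": 0, "tz": 0, "turn": 0}, {"grip": 50, "tx": 0, "ty": 0, "tz": 0, "turn": 0}])

```text
time_s: 10.5
tcp_pos: [0.4265, 0.078, 0.0272]
tool_rot: [-0.471, 0.528, 0.47, 0.528]
force: [-0.4, 0.3, -0.2]
width: 0.0498
```

Emit:
servo_tool(increments=[{"grip": 46, "tx": 0, "ty": 0, "tz": 0, "turn": 0}, {"grip": 44, "tx": 0, "ty": 0, "tz": 0, "turn": 0}, {"grip": 42, "tx": 0, "ty": 0, "tz": 0, "turn": 0}, {"grip": 35, "tx": 0, "ty": 0, "tz": 0, "turn": 0}, {"grip": 25, "tx": 0, "ty": 0, "tz": 0, "turn": 0}, {"grip": 25, "tx": 0, "ty": 0, "tz": 0, "turn": 0}], newtons=20)

```text
time_s: 11.1
tcp_pos: [0.4264, 0.078, 0.0272]
tool_rot: [-0.47, 0.528, 0.47, 0.528]
force: [-0.4, -0.2, -0.9]
width: 0.0436
```

```bash
python3 - <<'E'
from h import *
s,p,R=st();m=np.array([.5335,.067,0]);a=np.radians(-6.5);A=np.array([[np.cos(a),np.sin(a),0],[-np.sin(a),np.cos(a),0],[0,0,1]])
print(A@(p-m)*1000,A@s["force"],s["moment"],R.round(3).tolist())
print("per 1mm nest x:",R.T@A.T@[1,0,0])
E
```

```text
[-107.63976128   -1.23049289   27.22145733] [-0.34652359 -0.19292915 -0.92112786] [ 0.0398133  -0.03529751  0.01725844] [[0.0, -0.993, 0.115], [0.0, 0.115, 0.993], [-1.0, -0.0, 0.0]]
per 1mm nest x: [ 1.24624201e-05 -9.99999065e-01  1.36734999e-03]
```

Emit:
servo_tool(increments=[{"grip": 25, "tx": 0, "ty": -1, "tz": 0, "turn": 0}, {"grip": 25, "tx": 0, "ty": -3, "tz": 0, "turn": 0}, {"grip": 25, "tx": 0, "ty": -5, "tz": 0, "turn": 0}, {"grip": 25, "tx": 0, "ty": -7, "tz": 0, "turn": 0}, {"grip": 25, "tx": 0, "ty": -9, "tz": 0, "turn": 0}])

```text
time_s: 11.6
tcp_pos: [0.4335, 0.0769, 0.0271]
tool_rot: [-0.47, 0.529, 0.471, 0.527]
force: [-12.6, 1.4, 16.9]
width: 0.0438
```

Emit:
servo_tool(increments=[{"grip": 25, "tx": 0, "ty": -2, "tz": 0, "turn": 0}, {"grip": 25, "tx": 0, "ty": -4, "tz": 0, "turn": 0}, {"grip": 25, "tx": 0, "ty": -6, "tz": 0, "turn": 0}, {"grip": 25, "tx": 0, "ty": -8, "tz": 0, "turn": 0}])

```text
time_s: 12.0
tcp_pos: [0.4415, 0.0759, 0.0271]
tool_rot: [-0.47, 0.529, 0.471, 0.527]
force: [-11.5, 0.6, 15.6]
width: 0.044
```

Emit:
servo_tool(increments=[{"grip": 25, "tx": 0, "ty": -2, "tz": 0, "turn": 0}, {"grip": 25, "tx": 0, "ty": -4, "tz": 0, "turn": 0}, {"grip": 25, "tx": 0, "ty": -6, "tz": 0, "turn": 0}, {"grip": 25, "tx": 0, "ty": -8, "tz": 0, "turn": 0}])

```text
time_s: 12.4
tcp_pos: [0.4496, 0.075, 0.0271]
tool_rot: [-0.47, 0.529, 0.471, 0.527]
force: [-12.5, 0.5, 14.9]
width: 0.0435
```

Sliding under about 15 N of downward preload gives too much drag for feeling the stop. I'll relieve it vertically.

Emit:
servo_tool(increments=[{"grip": 25, "tx": -0.5, "ty": 0, "tz": 0, "turn": 0}, {"grip": 25, "tx": -0.5, "ty": 0, "tz": 0, "turn": 0}])

```text
time_s: 12.6
tcp_pos: [0.4511, 0.0751, 0.0276]
tool_rot: [-0.47, 0.528, 0.471, 0.528]
force: [-0.1, 0.5, -3.7]
width: 0.0439
```

Emit:
servo_tool(increments=[{"grip": 25, "tx": 0, "ty": -2, "tz": 0, "turn": 0}, {"grip": 25, "tx": 0, "ty": -2, "tz": 0, "turn": 0}])

```text
time_s: 12.8
tcp_pos: [0.4535, 0.0749, 0.0277]
tool_rot: [-0.471, 0.528, 0.47, 0.528]
force: [0.5, 0.5, -4.2]
width: 0.0438
```

Emit:
servo_tool(increments=[{"grip": 25, "tx": 0.2, "ty": 0, "tz": 0, "turn": 0}, {"grip": 25, "tx": 0.2, "ty": -1, "tz": 0, "turn": 0}])

```text
time_s: 13.0
tcp_pos: [0.4541, 0.0747, 0.0274]
tool_rot: [-0.47, 0.528, 0.471, 0.528]
force: [-0.3, 0.1, -3.9]
width: 0.0438
```

```bash
cat >> h.py <<'E'
def q():
    s,p,R=st();m=np.array([.5335,.067,0]);a=np.radians(-6.5);A=np.array([[np.cos(a),np.sin(a),0],[-np.sin(a),np.cos(a),0],[0,0,1]])
    print("t",round(s["time_s"],2),"nest",(A@(p-m)*1000).round(2),"nose",((A@(p-m))[0]*1000+73).round(1),"F",(A@s["force"]).round(1),"M",(A@s["moment"]).round(2),"yaw",round(np.degrees(np.arctan2(R[1,2],R[0,2])),2),"w",round(s["width"]*1e3,1))
E
python3 -c "
from h import *
q()"
```

```text
t 13.0 nest [-79.79  -1.31  27.43] nose -6.8 F [-0.3  0.  -3.9] M [0.02 0.13 0.03] yaw 83.43 w 43.8
```

Emit:
servo_tool(increments=[{"grip": 25, "tx": 0.2, "ty": -1, "tz": 0, "turn": 0}, {"grip": 25, "tx": 0.2, "ty": -2.5, "tz": 0, "turn": 0}, {"grip": 25, "tx": 0.2, "ty": -4, "tz": 0, "turn": 0}])

```text
time_s: 13.3
tcp_pos: [0.4584, 0.0743, 0.0274]
tool_rot: [-0.471, 0.528, 0.47, 0.528]
force: [0.0, 0.5, -3.7]
width: 0.044
```

Emit:
servo_tool(increments=[{"grip": 25, "tx": 0.1, "ty": -1, "tz": 0, "turn": 0}, {"grip": 25, "tx": 0.1, "ty": -2, "tz": 0, "turn": 0}, {"grip": 25, "tx": 0.1, "ty": -3, "tz": 0, "turn": 0}])

```text
time_s: 13.6
tcp_pos: [0.4612, 0.0739, 0.0272]
tool_rot: [-0.47, 0.528, 0.471, 0.528]
force: [-0.9, -0.7, -2.2]
width: 0.0436
```

```bash
python3 -c "
from h import *
q()"
```

```text
t 13.6 nest [-72.62  -1.3   27.24] nose 0.4 F [-0.8 -0.8 -2.2] M [-0.03  0.14  0.  ] yaw 83.42 w 43.6
```

Emit:
servo_tool(increments=[{"grip": 25, "tx": 0, "ty": -1, "tz": 0, "turn": 0}, {"grip": 25, "tx": 0.05, "ty": -2, "tz": 0, "turn": 0}, {"grip": 25, "tx": 0.05, "ty": -3, "tz": 0, "turn": 0}, {"grip": 25, "tx": 0.05, "ty": -4, "tz": 0, "turn": 0}])

```text
time_s: 14.0
tcp_pos: [0.4651, 0.0735, 0.0272]
tool_rot: [-0.47, 0.528, 0.471, 0.528]
force: [-2.1, 0.7, 0.7]
width: 0.0436
```

```bash
python3 - <<'E'
from h import *
q()
t,d=r.snapshot("top"); cv2.imwrite("pics/t8.png",cv2.resize(t[180:270,220:320],None,fx=6,fy=6)[:,:,::-1])
p,d=r.snapshot("scene"); cv2.imwrite("pics/s8.png",cv2.resize(p[180:340,190:350],None,fx=3.7,fy=3.7)[:,:,::-1])
E
```

```text
t 14.0 nest [-68.74  -1.31  27.19] nose 4.3 F [-2.1  0.4  0.7] M [-0.12  0.49 -0.02] yaw 83.42 w 43.6
```

View pics/t8.png

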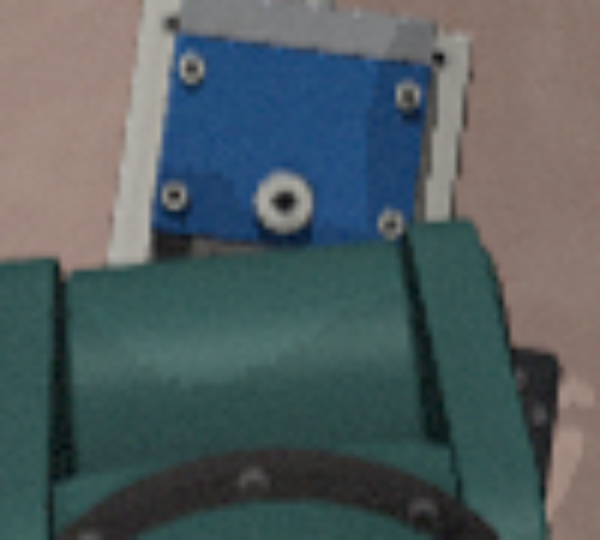

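View pics/s8.png

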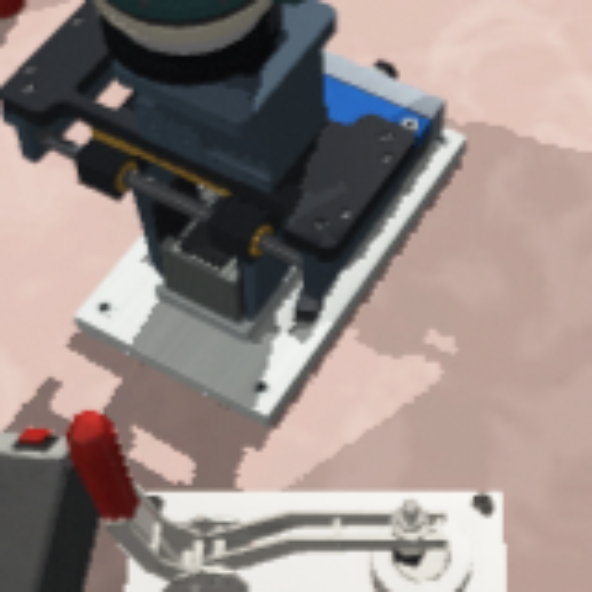

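The tongue is going in straight, and the carrier lies flat between the rails. Next come small steps to feel the roller.

Emit:
servo_tool(increments=[{"grip": 25, "tx": 0, "ty": -1, "tz": 0, "turn": 0}, {"grip": 25, "tx": 0, "ty": -2, "tz": 0, "turn": 0}])

```text
time_s: 14.3
tcp_pos: [0.467, 0.0733, 0.0272]
tool_rot: [-0.47, 0.528, 0.471, 0.528]
force: [-2.8, 0.1, 1.4]
width: 0.0436
```

Emit:
servo_tool(increments=[{"grip": 25, "tx": 0, "ty": -1, "tz": 0, "turn": 0}])

```text
time_s: 14.4
tcp_pos: [0.4681, 0.0731, 0.0272]
tool_rot: [-0.47, 0.528, 0.471, 0.528]
force: [-3.9, 0.0, 2.5]
width: 0.044
```

Emit:
servo_tool(increments=[{"grip": 25, "tx": 0, "ty": -1, "tz": 0, "turn": 0}])

```text
time_s: 14.5
tcp_pos: [0.4691, 0.073, 0.0272]
tool_rot: [-0.47, 0.528, 0.471, 0.528]
force: [-6.6, 1.2, 5.8]
width: 0.0442
```

Emit:
servo_tool(increments=[{"grip": 25, "tx": 0, "ty": -1, "tz": 0, "turn": 0}])

```text
time_s: 14.6
tcp_pos: [0.4692, 0.073, 0.0271]
tool_rot: [-0.47, 0.528, 0.471, 0.527]
force: [-13.7, 4.6, 16.5]
width: 0.0439
```

Emit:
servo_tool(increments=[{"grip": 25, "tx": 0, "ty": -1, "tz": 0, "turn": 0}])

```text
time_s: 14.7
tcp_pos: [0.4694, 0.0729, 0.0271]
tool_rot: [-0.47, 0.529, 0.471, 0.527]
force: [-18.1, 5.5, 20.1]
width: 0.0437
```

```bash
python3 -c "
from h import *
q()"
```

```text
t 14.7 nest [-64.33  -1.41  27.07] nose 8.7 F [-18.6   3.4  20.1] M [0.56 3.12 0.02] yaw 83.41 w 43.7
```

Roller felt at nose ≈ 8.4 mm, as expected, so the nose calibration holds. I'll relieve the downward preload and continue; the stop can't be reached before about 16 mm.

Emit:
servo_tool(increments=[{"grip": 25, "tx": -0.4, "ty": 0, "tz": 0, "turn": 0}])

```text
time_s: 14.8
tcp_pos: [0.4697, 0.0728, 0.0273]
tool_rot: [-0.47, 0.529, 0.471, 0.527]
force: [-7.5, 3.1, -0.2]
width: 0.0439
```

```bash
python3 -c "
from h import *
q()"
```

```text
t 14.8 nest [-64.07  -1.41  27.27] nose 8.9 F [-7.8  2.2 -0.2] M [0.34 1.48 0.11] yaw 83.43 w 43.9
```

Emit:
servo_tool(increments=[{"grip": 25, "tx": 0, "ty": -0.5, "tz": 0, "turn": 0}])

```text
time_s: 14.9
tcp_pos: [0.4701, 0.0727, 0.0271]
tool_rot: [-0.47, 0.529, 0.471, 0.527]
force: [-8.7, 2.8, 2.0]
width: 0.044
```

Emit:
servo_tool(increments=[{"grip": 25, "tx": 0, "ty": -0.5, "tz": 0, "turn": 0}])

```text
time_s: 15.0
tcp_pos: [0.4706, 0.0727, 0.0271]
tool_rot: [-0.47, 0.529, 0.471, 0.527]
force: [-10.3, 2.2, 4.0]
width: 0.0436
```

```bash
python3 -c "
from h import *
q()"
```

```text
t 15.0 nest [-63.12  -1.45  27.14] nose 9.9 F [-10.5   1.    4. ] M [0.34 1.77 0.1 ] yaw 83.43 w 43.6
```

Emit:
servo_tool(increments=[{"grip": 25, "tx": -0.15, "ty": -0.5, "tz": 0, "turn": 0}])

```text
time_s: 15.1
tcp_pos: [0.4713, 0.0726, 0.0273]
tool_rot: [-0.47, 0.529, 0.471, 0.527]
force: [-6.6, 3.4, 0.1]
width: 0.0433
```

Emit:
servo_tool(increments=[{"grip": 25, "tx": -0.05, "ty": -0.5, "tz": 0, "turn": 0}])

```text
time_s: 15.2
tcp_pos: [0.4721, 0.0725, 0.0273]
tool_rot: [-0.47, 0.528, 0.471, 0.527]
force: [-4.1, 2.5, -2.4]
width: 0.0433
```

Emit:
servo_tool(increments=[{"grip": 25, "tx": 0, "ty": -0.5, "tz": 0, "turn": 0}])

```text
time_s: 15.3
tcp_pos: [0.4729, 0.0725, 0.0274]
tool_rot: [-0.47, 0.528, 0.471, 0.527]
force: [-4.2, 0.6, -3.6]
width: 0.0434
```

Emit:
servo_tool(increments=[{"grip": 25, "tx": 0, "ty": -0.5, "tz": 0, "turn": 0}])

```text
time_s: 15.4
tcp_pos: [0.4737, 0.0724, 0.0275]
tool_rot: [-0.47, 0.528, 0.471, 0.528]
force: [-2.9, 1.6, -6.4]
width: 0.0437
```

```bash
python3 -c "
from h import *
q()"
```

```text
t 15.4 nest [-60.01  -1.35  27.48] nose 13.0 F [-3.1  1.2 -6.4] M [0.12 0.69 0.05] yaw 83.43 w 43.7
```

Emit:
servo_tool(increments=[{"grip": 25, "tx": 0.1, "ty": -0.5, "tz": 0, "turn": 0}, {"grip": 25, "tx": 0.1, "ty": -1, "tz": 0, "turn": 0}, {"grip": 25, "tx": 0.1, "ty": -1.5, "tz": 0, "turn": 0}, {"grip": 25, "tx": 0.1, "ty": -2, "tz": 0, "turn": 0}], newtons=12)

```text
time_s: 15.8
tcp_pos: [0.4761, 0.0722, 0.0277]
tool_rot: [-0.47, 0.528, 0.471, 0.528]
force: [-3.4, 0.4, -5.7]
width: 0.044
```

Emit:
servo_tool(increments=[{"grip": 25, "tx": 0, "ty": -0.5, "tz": 0, "turn": 0}, {"grip": 25, "tx": 0, "ty": -1, "tz": 0, "turn": 0}])

```text
time_s: 16.0
tcp_pos: [0.4771, 0.0721, 0.0277]
tool_rot: [-0.471, 0.528, 0.47, 0.528]
force: [-2.9, 0.3, -5.0]
width: 0.0436
```

Emit:
servo_tool(increments=[{"grip": 25, "tx": 0, "ty": -0.5, "tz": 0, "turn": 0}, {"grip": 25, "tx": 0, "ty": -1, "tz": 0, "turn": 0}])

```text
time_s: 16.2
tcp_pos: [0.4781, 0.072, 0.0277]
tool_rot: [-0.471, 0.528, 0.47, 0.528]
force: [-3.7, 0.0, -5.1]
width: 0.0438
```

```bash
python3 -c "
from h import *
q()"
```

```text
t 16.2 nest [-55.57  -1.32  27.7 ] nose 17.4 F [-3.7 -0.4 -5.1] M [-0.03  0.77  0.01] yaw 83.42 w 43.8
```

Emit:
servo_tool(increments=[{"grip": 25, "tx": 0.2, "ty": -0.5, "tz": 0, "turn": 0}, {"grip": 25, "tx": 0.2, "ty": -1, "tz": 0, "turn": 0}])

```text
time_s: 16.4
tcp_pos: [0.479, 0.0719, 0.0275]
tool_rot: [-0.47, 0.528, 0.471, 0.528]
force: [-4.4, 0.5, -2.0]
width: 0.0441
```

Emit:
servo_tool(increments=[{"grip": 25, "tx": 0.1, "ty": -0.5, "tz": 0, "turn": 0}])

```text
time_s: 16.5
tcp_pos: [0.4795, 0.0718, 0.0274]
tool_rot: [-0.47, 0.528, 0.471, 0.528]
force: [-5.0, -0.1, -2.0]
width: 0.0438
```

```bash
python3 -c "
from h import *
q()"
```

```text
t 16.5 nest [-54.19  -1.31  27.41] nose 18.8 F [-5.  -0.7 -2. ] M [-0.07  0.91 -0.04] yaw 83.42 w 43.8
```

Emit:
servo_tool(increments=[{"grip": 25, "tx": 0, "ty": -0.3, "tz": 0, "turn": 0}, {"grip": 25, "tx": 0, "ty": -0.5, "tz": 0, "turn": 0}])

```text
time_s: 16.7
tcp_pos: [0.48, 0.0718, 0.0274]
tool_rot: [-0.47, 0.528, 0.471, 0.528]
force: [-6.3, 0.4, -1.8]
width: 0.0434
```

Emit:
servo_tool(increments=[{"grip": 25, "tx": 0, "ty": -0.3, "tz": 0, "turn": 0}, {"grip": 25, "tx": 0, "ty": -0.5, "tz": 0, "turn": 0}])

```text
time_s: 16.9
tcp_pos: [0.4805, 0.0717, 0.0274]
tool_rot: [-0.47, 0.528, 0.471, 0.528]
force: [-4.9, 0.0, -1.7]
width: 0.0441
```

Force is steady at about −5 N. From here each step is single and no more than 0.5 mm.

Emit:
servo_tool(increments=[{"grip": 25, "tx": 0, "ty": -0.3, "tz": 0, "turn": 0}, {"grip": 25, "tx": 0, "ty": -0.5, "tz": 0, "turn": 0}])

```text
time_s: 17.1
tcp_pos: [0.481, 0.0717, 0.0274]
tool_rot: [-0.47, 0.528, 0.471, 0.528]
force: [-4.4, 0.6, -1.7]
width: 0.0438
```

Emit:
servo_tool(increments=[{"grip": 25, "tx": 0, "ty": -0.3, "tz": 0, "turn": 0}, {"grip": 25, "tx": 0, "ty": -0.5, "tz": 0, "turn": 0}])

```text
time_s: 17.3
tcp_pos: [0.4815, 0.0716, 0.0274]
tool_rot: [-0.47, 0.528, 0.471, 0.528]
force: [-5.3, 0.9, -2.8]
width: 0.0437
```

Emit:
servo_tool(increments=[{"grip": 25, "tx": 0, "ty": -0.3, "tz": 0, "turn": 0}, {"grip": 25, "tx": 0, "ty": -0.5, "tz": 0, "turn": 0}])

```text
time_s: 17.5
tcp_pos: [0.4818, 0.0716, 0.0274]
tool_rot: [-0.47, 0.528, 0.471, 0.528]
force: [-7.0, 0.8, -0.7]
width: 0.0439
```

Emit:
servo_tool(increments=[{"grip": 25, "tx": 0, "ty": 0, "tz": 0, "turn": 0}])

```text
time_s: 17.6
tcp_pos: [0.4818, 0.0716, 0.0274]
tool_rot: [-0.47, 0.528, 0.471, 0.528]
force: [-6.7, 1.1, -1.2]
width: 0.0444
```

```bash
python3 -c "
from h import *
q()"
```

```text
t 17.6 nest [-51.93  -1.34  27.38] nose 21.1 F [-6.8  0.3 -1.2] M [-0.03  1.08  0.02] yaw 83.43 w 44.4
```

Emit:
servo_tool(increments=[{"grip": 25, "tx": 0, "ty": -0.2, "tz": 0, "turn": 0}])

```text
time_s: 17.7
tcp_pos: [0.4819, 0.0715, 0.0274]
tool_rot: [-0.47, 0.528, 0.471, 0.528]
force: [-7.2, 0.2, 0.1]
width: 0.0437
```

Emit:
servo_tool(increments=[{"grip": 25, "tx": 0, "ty": -0.2, "tz": 0, "turn": 0}])

```text
time_s: 17.8
tcp_pos: [0.4821, 0.0715, 0.0274]
tool_rot: [-0.47, 0.528, 0.471, 0.528]
force: [-6.4, 0.2, -0.0]
width: 0.0439
```

Emit:
servo_tool(increments=[{"grip": 25, "tx": 0, "ty": -0.3, "tz": 0, "turn": 0}])

```text
time_s: 17.9
tcp_pos: [0.4823, 0.0715, 0.0274]
tool_rot: [-0.47, 0.528, 0.471, 0.528]
force: [-8.1, 0.0, 0.3]
width: 0.0437
```

Emit:
servo_tool(increments=[{"grip": 25, "tx": 0, "ty": -0.3, "tz": 0, "turn": 0}])

```text
time_s: 18.0
tcp_pos: [0.4826, 0.0714, 0.0274]
tool_rot: [-0.47, 0.528, 0.471, 0.528]
force: [-7.1, 0.7, -0.4]
width: 0.0443
```

The force sits at −7 N. That could be sliding with the plunger engaged, or the pads slipping at 12 N grip, so I'll firm the grip and take small steps to tell which.

Emit:
servo_tool(increments=[{"grip": 25, "tx": 0, "ty": 0, "tz": 0, "turn": 0}, {"grip": 25, "tx": 0, "ty": -0.2, "tz": 0, "turn": 0}], newtons=22)

```text
time_s: 18.2
tcp_pos: [0.4828, 0.0714, 0.0274]
tool_rot: [-0.47, 0.528, 0.471, 0.528]
force: [-6.8, 1.0, 1.3]
width: 0.0435
```

```bash
python3 - <<'E'
from h import *
q()
p,d=r.snapshot("scene"); np.savez("s9.npz",p=p);cv2.imwrite("pics/s9.png",cv2.resize(p[230:310,200:300],None,fx=7,fy=7,interpolation=cv2.INTER_CUBIC)[:,:,::-1])
E
```

```text
t 18.2 nest [-50.86  -1.35  27.36] nose 22.1 F [-6.9  0.2  1.3] M [ 0.04  1.26 -0.08] yaw 83.43 w 43.5
```

View pics/s9.png

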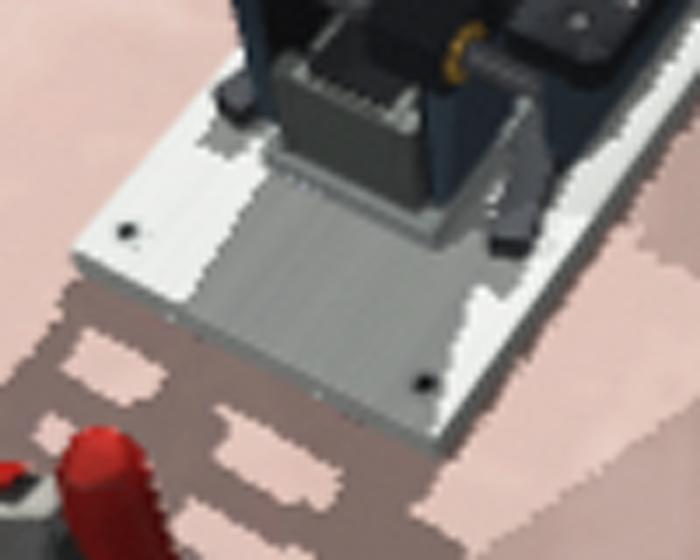

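```bash
python3 - <<'E'
from h import *
f=lambda x,y:((x+.5)/7-.5+200,(y+.5)/7-.5+230)
w=ray("scene",[f(268,152),f(435,237)],.022)
dk=ray("scene",[f(72,250),f(435,440)],.012)
m=np.array([.5335,.067,0]);a=np.radians(-6.5);A=np.array([[np.cos(a),np.sin(a),0],[-np.sin(a),np.cos(a),0],[0,0,0]])
print(((w-m)@A.T*1000).round(1),((dk-m)@A.T*1000).round(1))
E
```

```text
[[-73.3  24.2   0. ]
 [-74.1 -29.3   0. ]] [[-120.1   56.     0. ]
 [-120.6  -58.3    0. ]]
```

The rear edge at nest x −73.7 puts the nose at 22.3 mm. The TCP gives 22.1, so nothing has slipped and I'll keep feeling forward.

Emit:
servo_tool(increments=[{"grip": 25, "tx": -0.1, "ty": -0.2, "tz": 0, "turn": 0}, {"grip": 25, "tx": -0.1, "ty": -0.4, "tz": 0, "turn": 0}])

```text
time_s: 18.45
tcp_pos: [0.4833, 0.0714, 0.0275]
tool_rot: [-0.47, 0.528, 0.471, 0.528]
force: [-5.8, 0.4, -1.1]
width: 0.0436
```

Emit:
servo_tool(increments=[{"grip": 25, "tx": 0, "ty": -0.2, "tz": 0, "turn": 0}, {"grip": 25, "tx": 0, "ty": -0.4, "tz": 0, "turn": 0}])

```text
time_s: 18.65
tcp_pos: [0.4836, 0.0713, 0.0274]
tool_rot: [-0.47, 0.528, 0.471, 0.528]
force: [-6.5, 0.6, -1.2]
width: 0.044
```

Emit:
servo_tool(increments=[{"grip": 25, "tx": 0, "ty": -0.2, "tz": 0, "turn": 0}, {"grip": 25, "tx": 0, "ty": -0.4, "tz": 0, "turn": 0}])

```text
time_s: 18.85
tcp_pos: [0.484, 0.0713, 0.0274]
tool_rot: [-0.47, 0.528, 0.471, 0.528]
force: [-7.4, 0.5, -0.9]
width: 0.0437
```

Emit:
servo_tool(increments=[{"grip": 25, "tx": 0, "ty": -0.2, "tz": 0, "turn": 0}, {"grip": 25, "tx": 0, "ty": -0.3, "tz": 0, "turn": 0}])

```text
time_s: 19.05
tcp_pos: [0.4842, 0.0712, 0.0274]
tool_rot: [-0.47, 0.528, 0.471, 0.528]
force: [-7.5, -0.2, -1.1]
width: 0.0439
```

Emit:
servo_tool(increments=[{"grip": 25, "tx": 0, "ty": -0.2, "tz": 0, "turn": 0}, {"grip": 25, "tx": 0, "ty": -0.3, "tz": 0, "turn": 0}])

```text
time_s: 19.25
tcp_pos: [0.4846, 0.0712, 0.0274]
tool_rot: [-0.47, 0.528, 0.471, 0.528]
force: [-7.2, 0.2, -0.3]
width: 0.0437
```

Emit:
servo_tool(increments=[{"grip": 25, "tx": 0, "ty": -0.2, "tz": 0, "turn": 0}, {"grip": 25, "tx": 0, "ty": -0.4, "tz": 0, "turn": 0}])

```text
time_s: 19.45
tcp_pos: [0.4849, 0.0712, 0.0274]
tool_rot: [-0.47, 0.528, 0.471, 0.528]
force: [-6.6, 1.2, -0.2]
width: 0.0436
```

Emit:
servo_tool(increments=[{"grip": 25, "tx": -0.05, "ty": -0.2, "tz": 0, "turn": 0}, {"grip": 25, "tx": -0.05, "ty": -0.4, "tz": 0, "turn": 0}])

```text
time_s: 19.65
tcp_pos: [0.4853, 0.0711, 0.0274]
tool_rot: [-0.47, 0.528, 0.471, 0.528]
force: [-7.2, 0.9, -0.8]
width: 0.0436
```

Emit:
servo_tool(increments=[{"grip": 25, "tx": 0, "ty": -0.2, "tz": 0, "turn": 0}, {"grip": 25, "tx": 0, "ty": -0.4, "tz": 0, "turn": 0}])

```text
time_s: 19.85
tcp_pos: [0.4856, 0.0711, 0.0274]
tool_rot: [-0.47, 0.528, 0.471, 0.528]
force: [-7.1, 1.1, -0.2]
width: 0.0437
```

Emit:
servo_tool(increments=[{"grip": 25, "tx": -0.05, "ty": -0.2, "tz": 0, "turn": 0}, {"grip": 25, "tx": -0.05, "ty": -0.4, "tz": 0, "turn": 0}])

```text
time_s: 20.05
tcp_pos: [0.4861, 0.071, 0.0275]
tool_rot: [-0.47, 0.528, 0.471, 0.528]
force: [-7.3, 0.6, -1.2]
width: 0.0437
```

Emit:
servo_tool(increments=[{"grip": 25, "tx": -0.05, "ty": -0.2, "tz": 0, "turn": 0}, {"grip": 25, "tx": -0.05, "ty": -0.4, "tz": 0, "turn": 0}])

```text
time_s: 20.25
tcp_pos: [0.4865, 0.071, 0.0275]
tool_rot: [-0.47, 0.528, 0.471, 0.528]
force: [-6.8, 1.1, -2.0]
width: 0.044
```

Emit:
servo_tool(increments=[{"grip": 25, "tx": 0, "ty": -0.2, "tz": 0, "turn": 0}, {"grip": 25, "tx": 0, "ty": -0.4, "tz": 0, "turn": 0}])

```text
time_s: 20.45
tcp_pos: [0.4866, 0.071, 0.0275]
tool_rot: [-0.47, 0.528, 0.471, 0.527]
force: [-10.6, 1.3, -0.2]
width: 0.0441
```

Emit:
servo_tool(increments=[{"grip": 25, "tx": 0, "ty": -0.1, "tz": 0, "turn": 0}])

```text
time_s: 20.55
tcp_pos: [0.4866, 0.071, 0.0274]
tool_rot: [-0.47, 0.528, 0.471, 0.527]
force: [-9.4, 1.8, 1.2]
width: 0.0436
```

Emit:
servo_tool(increments=[{"grip": 25, "tx": -0.05, "ty": -0.15, "tz": 0, "turn": 0}])

```text
time_s: 20.65
tcp_pos: [0.4866, 0.0709, 0.0275]
tool_rot: [-0.47, 0.528, 0.471, 0.527]
force: [-10.2, 2.3, 1.0]
width: 0.0439
```

```bash
python3 -c "
from h import *
q()"
```

```text
t 20.65 nest [-47.06  -1.42  27.46] nose 25.9 F [-10.4   1.1   1. ] M [0.24 1.78 0.07] yaw 83.42 w 43.9
```

Emit:
servo_tool(increments=[{"grip": 25, "tx": 0, "ty": -0.15, "tz": 0, "turn": 0}])

```text
time_s: 20.75
tcp_pos: [0.4866, 0.0709, 0.0274]
tool_rot: [-0.47, 0.529, 0.471, 0.527]
force: [-11.3, 2.7, 2.2]
width: 0.0439
```

The TCP stays at 0.4866 while the force climbs from 7 to 11 N over four steps, so this is the solid face, at nose ≈ 26 mm. I'll ease most of the wind-up and then open.

Emit:
servo_tool(increments=[{"grip": 25, "tx": 0, "ty": 0.15, "tz": 0, "turn": 0}, {"grip": 25, "tx": 0, "ty": 0.15, "tz": 0, "turn": 0}])

```text
time_s: 20.95
tcp_pos: [0.4866, 0.0709, 0.0275]
tool_rot: [-0.47, 0.528, 0.471, 0.527]
force: [-9.7, 1.5, 1.3]
width: 0.0437
```

```bash
python3 -c "
from h import *
q()"
```

```text
t 20.95 nest [-47.09  -1.4   27.45] nose 25.9 F [-9.8  0.4  1.3] M [0.17 1.68 0.02] yaw 83.43 w 43.7
```

Emit:
servo_tool(increments=[{"grip": 50, "tx": 0, "ty": 0, "tz": 0, "turn": 0}, {"grip": 52, "tx": 0, "ty": 0, "tz": 0, "turn": 0}, {"grip": 56, "tx": 0, "ty": 0, "tz": 0, "turn": 0}, {"grip": 64, "tx": 0, "ty": 0, "tz": 0, "turn": 0}, {"grip": 70, "tx": 0, "ty": 0, "tz": 0, "turn": 0}, {"grip": 70, "tx": 0, "ty": 0, "tz": 0, "turn": 0}])

```text
time_s: 21.55
tcp_pos: [0.4878, 0.0709, 0.0277]
tool_rot: [-0.471, 0.528, 0.47, 0.528]
force: [1.1, -1.4, -1.1]
width: 0.0699
```

```bash
python3 - <<'E'
from h import *
q()
p,d=r.snapshot("scene"); cv2.imwrite("pics/s10.png",cv2.resize(p[230:310,200:300],None,fx=7,fy=7,interpolation=cv2.INTER_CUBIC)[:,:,::-1])
E
```

```text
t 21.55 nest [-45.83  -1.29  27.74] nose 27.2 F [ 1.3 -1.3 -1.1] M [-0.01  0.03  0.  ] yaw 83.42 w 69.9
```

View pics/s10.png

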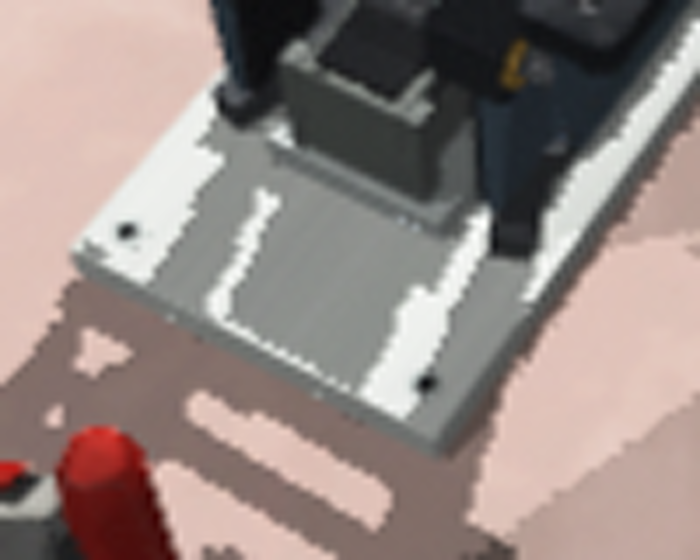

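```bash
python3 - <<'E'
from h import *
f=lambda x,y:((x+.5)/7-.5+200,(y+.5)/7-.5+230)
w=ray("scene",[f(275,137),f(446,222)],.022)
m=np.array([.5335,.067,0]);a=np.radians(-6.5);A=np.array([[np.cos(a),np.sin(a),0],[-np.sin(a),np.cos(a),0],[0,0,0]])
print(((w-m)@A.T*1000).round(1))
E
```

```text
[[-68.3  25.4   0. ]
 [-68.7 -29.2   0. ]]
```

After release the rear edge is at about −68.5, so the nose is at about 27 mm ±1 and hasn't sprung back. With time in hand, I'll re-grip lightly and press once more to confirm it's the solid stop and not a transient wedge.

Emit:
servo_tool(increments=[{"grip": 50, "tx": 0, "ty": 0, "tz": 0, "turn": 0}, {"grip": 50, "tx": 0, "ty": 0, "tz": 0, "turn": 0}, {"grip": 46, "tx": 0, "ty": 0, "tz": 0, "turn": 0}, {"grip": 44, "tx": 0, "ty": 0, "tz": 0, "turn": 0}, {"grip": 40, "tx": 0, "ty": 0, "tz": 0, "turn": 0}, {"grip": 30, "tx": 0, "ty": 0, "tz": 0, "turn": 0}, {"grip": 30, "tx": 0, "ty": 0, "tz": 0, "turn": 0}], newtons=15)

```text
time_s: 22.3
tcp_pos: [0.4877, 0.0709, 0.0277]
tool_rot: [-0.47, 0.528, 0.47, 0.528]
force: [-0.4, 0.2, -0.3]
width: 0.0438
```

Emit:
servo_tool(increments=[{"grip": 30, "tx": 0, "ty": -0.3, "tz": 0, "turn": 0}])

```text
time_s: 22.4
tcp_pos: [0.4877, 0.0709, 0.0277]
tool_rot: [-0.47, 0.528, 0.471, 0.528]
force: [-4.1, 0.9, 4.6]
width: 0.0435
```

Emit:
servo_tool(increments=[{"grip": 30, "tx": 0, "ty": -0.3, "tz": 0, "turn": 0}])

```text
time_s: 22.5
tcp_pos: [0.4877, 0.0709, 0.0277]
tool_rot: [-0.47, 0.528, 0.471, 0.528]
force: [-6.7, 2.2, 8.1]
width: 0.0434
```

Emit:
servo_tool(increments=[{"grip": 30, "tx": -0.2, "ty": -0.3, "tz": 0, "turn": 0}])

```text
time_s: 22.6
tcp_pos: [0.4877, 0.0708, 0.0277]
tool_rot: [-0.47, 0.528, 0.471, 0.527]
force: [-5.3, 2.0, 1.2]
width: 0.0436
```

Emit:
servo_tool(increments=[{"grip": 30, "tx": -0.2, "ty": -0.2, "tz": 0, "turn": 0}])

```text
time_s: 22.7
tcp_pos: [0.4877, 0.0708, 0.0277]
tool_rot: [-0.47, 0.528, 0.471, 0.527]
force: [-5.6, 1.4, -1.2]
width: 0.0438
```

Emit:
servo_tool(increments=[{"grip": 30, "tx": 0, "ty": -0.3, "tz": 0, "turn": 0}])

```text
time_s: 22.8
tcp_pos: [0.4877, 0.0708, 0.0277]
tool_rot: [-0.47, 0.529, 0.471, 0.527]
force: [-7.9, 3.0, 4.0]
width: 0.0439
```

Emit:
servo_tool(increments=[{"grip": 30, "tx": 0, "ty": -0.2, "tz": 0, "turn": 0}])

```text
time_s: 22.9
tcp_pos: [0.4877, 0.0708, 0.0277]
tool_rot: [-0.47, 0.529, 0.471, 0.527]
force: [-8.3, 3.5, 5.4]
width: 0.0439
```

```bash
python3 -c "
from h import *
q()"
```

```text
t 22.9 nest [-45.97  -1.4   27.67] nose 27.0 F [-8.6  2.6  5.4] M [0.54 1.42 0.09] yaw 83.43 w 43.9
```

Emit:
servo_tool(increments=[{"grip": 30, "tx": -0.2, "ty": -0.4, "tz": 0, "turn": 0}], newtons=22)

```text
time_s: 23.0
tcp_pos: [0.4877, 0.0708, 0.0278]
tool_rot: [-0.47, 0.529, 0.471, 0.527]
force: [-9.8, 4.9, 3.6]
width: 0.0438
```

Emit:
servo_tool(increments=[{"grip": 30, "tx": -0.1, "ty": -0.3, "tz": 0, "turn": 0}])

```text
time_s: 23.1
tcp_pos: [0.4877, 0.0707, 0.0278]
tool_rot: [-0.47, 0.529, 0.472, 0.527]
force: [-11.3, 5.0, 4.7]
width: 0.0436
```

```bash
python3 -c "
from h import *
q()"
```

```text
t 23.1 nest [-45.93  -1.48  27.76] nose 27.1 F [-11.8   3.7   4.7] M [0.76 1.87 0.08] yaw 83.43 w 43.6
```

Again no motion (TCP x fixed at 0.4877) as the push rises to about 12 N, while it slid freely at 7 N before. The stop is confirmed, so I'll release and withdraw straight up.

Emit:
servo_tool(increments=[{"grip": 30, "tx": 0, "ty": 0.4, "tz": 0, "turn": 0}, {"grip": 50, "tx": 0, "ty": 0.4, "tz": 0, "turn": 0}, {"grip": 56, "tx": 0, "ty": 0.4, "tz": 0, "turn": 0}, {"grip": 64, "tx": 0, "ty": 0.4, "tz": 0, "turn": 0}, {"grip": 70, "tx": 0, "ty": 0.4, "tz": 0, "turn": 0}, {"grip": 70, "tx": 0, "ty": 0.4, "tz": 0, "turn": 0}])

```text
time_s: 23.7
tcp_pos: [0.4897, 0.0707, 0.0284]
tool_rot: [-0.471, 0.528, 0.47, 0.528]
force: [0.1, -0.8, 0.1]
width: 0.0698
```

Emit:
servo_tool(increments=[{"grip": 70, "tx": -10, "ty": 0, "tz": 0, "turn": 0}, {"grip": 70, "tx": -25, "ty": 0, "tz": 0, "turn": 0}, {"grip": 70, "tx": -50, "ty": 0, "tz": 0, "turn": 0}, {"grip": 70, "tx": -90, "ty": 0, "tz": 0, "turn": 0}, {"grip": 70, "tx": -120, "ty": 0, "tz": 0, "turn": 0}, {"grip": 70, "tx": -150, "ty": 0, "tz": 40, "turn": 0}, {"grip": 70, "tx": -150, "ty": 0, "tz": 80, "turn": 0}, {"grip": 70, "tx": -150, "ty": 0, "tz": 120, "turn": 0}, {"grip": 70, "tx": -150, "ty": 0, "tz": 160, "turn": 0}, {"grip": 70, "tx": -150, "ty": 0, "tz": 200, "turn": 0}, {"grip": 70, "tx": -150, "ty": 0, "tz": 220, "turn": 0}, {"grip": 70, "tx": -150, "ty": 0, "tz": 220, "turn": 0}])

```text
time_s: 24.9
tcp_pos: [0.5148, 0.291, 0.1789]
tool_rot: [-0.471, 0.527, 0.471, 0.528]
force: [0.2, 0.5, -0.4]
width: 0.0697
```

```bash
python3 - <<'E'
from h import *
p,d=r.snapshot("scene"); cv2.imwrite("pics/s11.png",p[:,:,::-1])
t,d=r.snapshot("top"); cv2.imwrite("pics/t11.png",cv2.resize(t[160:300,210:330],None,fx=4.2,fy=4.2,interpolation=cv2.INTER_CUBIC)[:,:,::-1])
q()
E
```

```text
t 25.0 nest [-44.04 218.09 178.44] nose 29.0 F [ 0.  -1.   0.1] M [ 0.   -0.03  0.02] yaw 83.46 w 69.9
```

View pics/t11.png

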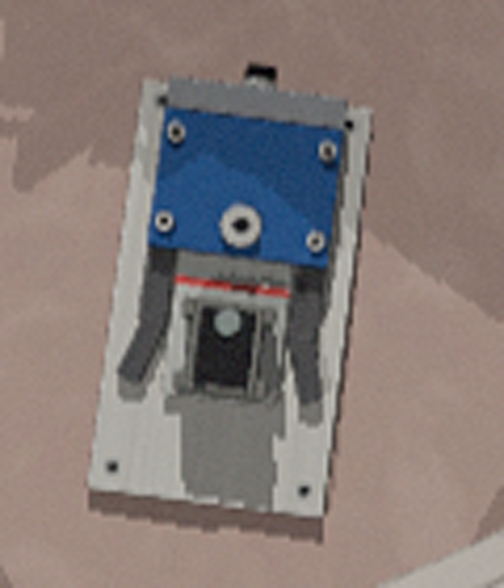

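View pics/s11.png

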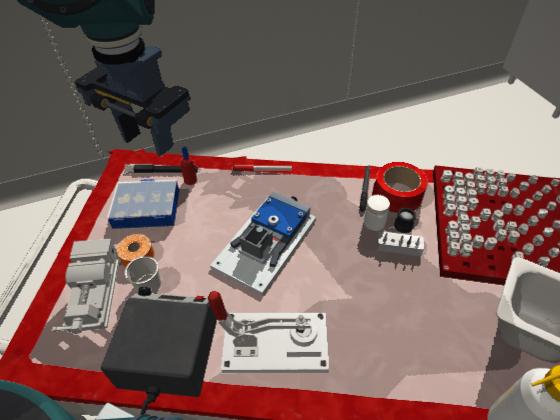

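```bash
python3 - <<'E'
from h import *
f=lambda x,y:((x+.5)/4.2-.5+210,(y+.5)/4.2-.5+160)
w=ray("top",[f(176,279),f(291,295)],.022);rr=ray("top",[f(165,400),f(284,410)],.022)
m=np.array([.5335,.067,0]);a=np.radians(-6.5);A=np.array([[np.cos(a),np.sin(a),0],[-np.sin(a),np.cos(a),0],[0,0,0]])
v=(w-m)@A.T*1000;print(v.round(1),"nose x",v[:,0].mean()+41,"yaw rel",np.degrees(np.arctan2(-(v[0]-v[1])[0],(v[0]-v[1])[1])));print(((rr-m)@A.T*1000).round(1))
E
```

```text
[[-13.9  27.6   0. ]
 [-14.6 -29.    0. ]] nose x 26.748455815244856 yaw rel -0.6710665272748371
[[-72.9  25.2   0. ]
 [-70.5 -32.6   0. ]]
```

```bash
python3 -c "
from h import *
r.job_done()"
```

```text
the job is handed in; nothing more can be done
```

The carrier is seated in the nest with its tongue about 26–27 mm inside the pocket, and I handed the job in at about 25 s of the 69 s. No verdict was reported.

**What I did**
- I gripped the carrier across its ribs, set it flat between the rails and slid it in.
- The roller showed up at about 8.5 mm inside the mouth. The push force then rose slightly at about 21 mm, which fits the plunger touching.
- A hard stop came at about 26 mm. There the tool stood still while the push rose from 7 N to about 11 N. Part of that was sliding friction, so the stop itself took less.
- I released, re-gripped and pressed once more to about 12 N with no movement, then let go and withdrew clear.

**Last checks**
- **Position:** the final top view puts the nose at about 26.7 mm. It is within 1 mm of the middle line and about 0.7° off square.
- **Other objects:** the jar, bottle and loupe look unmoved and upright in the final picture.

**What disagreed or could not be measured**
- **Grip:** the pads closed at 44 mm on the ribs, because at 32 mm they are wider than the 26 mm recess. No slip showed.
- **Set-down:** it was firmer than intended, with about 21 N of downward force for a moment. The push also peaked at about 18 N at the roller, before the stop could be reached. Both are well under the 80 N nest limit.
- **Nose depth:** estimates spread by about 1.5 mm, from 25.9 mm by the tool position to 27.5 mm by the scene camera.
- **Rear edge:** in the final picture it looked about 2° off square, but shadow makes that reading poor. The red line gave 0.7°.
- **Plunger force:** I could not measure it once the carrier was released.

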